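# Fill a packing tray, tamp it level and slide it under the banding arch

## Robot

A 7-joint arm with a two-finger parallel gripper is mounted at the origin on the work surface. World frame = base frame: x ahead of the robot, y to its left, z up, the work surface at z = 0. Lengths are in m, angles in rad, forces in N, time in s.
With the tool pointing down it reaches from about 0.425 to 0.875 m from the base axis. Payload 4.7 kg.
Tool frame: the origin (TCP) lies between the finger pads; the fingertips stand 14 mm ahead of it and the grasp point (between the pads) lies 5 mm behind it; z points along the fingers, y is the line along which they close (so a half turn about z gives the same grasp; the last joint's range is limited). The gripper opens to 87 mm and grips with 3 to 60 N. Pads are 19 mm wide; open, the fingers measure 117 mm over their backs; the gripper's body (75 mm by 190 mm) begins 51 mm behind the grasp point.
Start: joints at [1.204, 0.321, -0.07, 1.45, 0.023, 1.371, -0.057], TCP at [0.242, -0.603, 0.237] pointing down, gripper open.
Joint ranges: [-2.86, 2.86], [-0.3, 2.09], [-1.38, 1.24], [0.06, 2.45], [-1.56, 4.7], [0.09, 2.05], [-2.69, 2.69]. Speed limits (rad/s): [2.57, 2.57, 3.14, 3.14, 3.14, 3.14, 3.14].

## Interface

Orientations are given as a rotation vector (axis times angle).
In Python, from bench import ctrl gives the robot as it stands.
- The arm moves only by the tool step_arm, never from a script. Its argument "commands" is a list of rows, each an object with "travel": the shift along the tool's x, y, z in m, a list of three; "turn": the turn, a rotation vector about the tool's x, y, z in degrees, a list of three. A call has 1 to 5 rows; each row is the pose to reach, as a shift and turn from the pose commanded when the call began, along the tool's axes at that moment; what a row does not reach only later rows make up. A row lasts 1/10 s, in which the tool goes at most 50 mm and 8.59 degrees, less where a joint would pass 70% of its speed; a pose out of reach is approached as far as the arm can. A call with a gripper value outside its range is refused whole. "gripper" is the opening, from 0 (shut) to 1 (fully open), set as the call begins (left out, the last holds). The fingers move at their own pace and stop on an object; "force" is the grip in N (left out, the last holds). Time passes only in rows, so rows that repeat a pose let the fingers close. It gives the time, the measured TCP pose, the force, the opening and the grip force at its end, in the units of the state.
- ctrl.get_state(): the state, without advancing time (a new reading comes with each control period).
- ctrl.get_image(name): name is "scene" or "top" or "wrist"; returns the picture (420x560x3 uint8, red, green, blue); there is no depth.
- ctrl.camera_model(name): a dict with "fx", "fy", "cx", "cy" (pixels), "R" (3x3) and "t" (3): a world point X has camera coordinates R X + t; the wrist camera has in their place "T_tool_cam" (4x4, takes a point from camera to tool coordinates, whose origin is the TCP and whose axes are the flange's). Camera axes: x right, y down, z forward; pixel columns grow to the right and rows downward; lengths in m; the calibration is good to about 2 mm. A picture is of the moment at which its call begins: read the wrist's pose just before it. camera_model takes no time and is no camera call.
- ctrl.close_job(): hands the job in; it is judged then, once.
The state is a dict: "time": time; "joint_positions": joint angles; "qd": joint speeds; "joint_torque": joint torques, N m; "position": TCP position; "tool_rot": TCP orientation; "ft_force": force on the tool from outside, world axes, zero at the start; "torque": the same for the moment, N m; "grip_width": opening from 0.0 (shut) to 1.0 (fully open); "grip_force": force on a finger pad.
Only numpy, scipy, OpenCV 4.12 (cv2) and the standard library are available. Lean on these libraries where they do the work, as an engineer would, in place of code of your own. Each camera call takes 0.05 s, during which the arm holds its last target. There are 200 camera calls.

## Task

Take the top tray off the nested stack, leaving the other trays where they are, and set it flat between the rails at the open end of the banding machine's feed deck, then put every loose orange plug on the bench into it. Pick up the wooden tamper by its handle and, with its plate held level over the middle of the tray, press the plugs firmly down and hold for a moment until they all lie level in a single layer on the tray floor; stand the tamper upright on its grey mat again. Slide the filled tray along the rails, under the arch, until it is fully home against the backstop, the plugs still level inside, and do not disturb the other things on the bench.

Things in the scene. Friction and masses are not known exactly. Their poses are not given: they have to be found in the camera images.
- bander: Banding machine built into the bench, fixed. Origin on the bench under the feed deck; its own +y is the way a tray slides, z up. Aluminium deck 200 mm wide (x), y = -180 to +195 mm, surface 12 mm above the bench. Two steel rails along y, 14 mm high above the deck, from y = -175 to +165 mm, inner faces 122 mm apart. Paper-band reel stand beyond x = +120 mm, up to 200 mm high.
- load (a point): Point on the deck surface, midway between the rails, at the open end of the deck: where the middle of the tray's underside goes for filling. In bander's frame (0, -85, 12) mm; axes as bander's.
- home (a point): Where the middle of the tray's underside is when the tray is fully home: on the deck under the arch, at (0, 90, 12) mm in bander's frame; axes as bander's. The tray's rim then touches the steel backstop plate, whose face is at y = +165 mm in bander's frame and reaches 50 mm above the deck.
- arch (a point): Middle of the arch's opening, on the deck surface, at (0, 90, 12) mm in bander's frame; axes as bander's. The blue arch spans the deck and is 44 mm thick along y: opening 168 mm wide and 68 mm high above the deck, top of its crown 116 mm above the bench (128 mm at its little button panel, x = -55 to -105 mm), legs out to x = -114 and +114 mm.
- tray_rim (a point): Middle of the rim of the tray's -x side, at (-69, 0, 43) mm in tray's frame. All round the top runs an upright rim 10 mm thick and 18 mm high (34 to 52 mm above the underside), inner faces 128 mm apart, with a ledge at its inner foot 37 mm above the underside: it can be pinched from above, one finger inside (down to the ledge), one outside.
- tray: Top tray of the nested stack: square brown moulded-fibre tray, 148 x 148 mm over the rim, 52 mm high, 0.12 kg. Origin at the middle of its underside, z up, sides along x and y. Floor 4 mm thick, 102 x 102 mm inside, underside 106 x 106 mm; walls flare 15 degrees. Nested trays stand 18 mm apart in height, rim on rim.
- spare_mid: The tray next below in the stack, same as tray; stays where it is.
- spare_low: The lowest tray of the stack, on a thin pale board; same as tray; stays where it is.
- mat: Grey parking mat of the tamper, 120 x 120 mm, 4 mm thick, fixed to the bench. Origin at the middle of its underside, on the bench surface.
- tamper: Hand tamper, 0.4 kg: flat plywood plate 92 x 92 mm, 12 mm thick, with an upright square handle of dark wood, 28 x 28 mm, in its middle, up to 125 mm above the plate's underside; sides along its x and y. Low steel flange at the handle's foot. Origin at the middle of the plate's flat underside, z up the handle. It starts standing upright on the mat.
- plug1: Chunky orange plastic tube plug, a short cylinder 33 mm in diameter and 30 mm high with 4 to 5 mm bevels at both ends, about 30 g; origin at its middle, z along its axis. It starts standing on the bench on a flat end. Absent (None) in some starts.
- plug2: Chunky orange plastic tube plug, a short cylinder 33 mm in diameter and 30 mm high with 4 to 5 mm bevels at both ends, about 30 g; origin at its middle, z along its axis. It starts standing on the bench on a flat end. Absent (None) in some starts.
- plug3: Chunky orange plastic tube plug, a short cylinder 33 mm in diameter and 30 mm high with 4 to 5 mm bevels at both ends, about 30 g; origin at its middle, z along its axis. It starts standing on the bench on a flat end. Absent (None) in some starts.
- plug4: Chunky orange plastic tube plug, a short cylinder 33 mm in diameter and 30 mm high with 4 to 5 mm bevels at both ends, about 30 g; origin at its middle, z along its axis. It starts standing on the bench on a flat end. Absent (None) in some starts.
- plug5: Chunky orange plastic tube plug, a short cylinder 33 mm in diameter and 30 mm high with 4 to 5 mm bevels at both ends, about 30 g; origin at its middle, z along its axis. It starts standing on the bench on a flat end. Absent (None) in some starts.
- plug6: Chunky orange plastic tube plug, a short cylinder 33 mm in diameter and 30 mm high with 4 to 5 mm bevels at both ends, about 30 g; origin at its middle, z along its axis. It starts standing on the bench on a flat end. Absent (None) in some starts.
- plug7: Chunky orange plastic tube plug, a short cylinder 33 mm in diameter and 30 mm high with 4 to 5 mm bevels at both ends, about 30 g; origin at its middle, z along its axis. It starts standing on the bench on a flat end. Absent (None) in some starts.
- tape_roll: Roll of brown tape lying flat, 96 mm in diameter, 48 mm high; not part of the job. Origin at the middle of its underside.
- white_carton: Small white carton 75 x 110 x 45 mm; not part of the job. Origin at the middle of its underside.
- marker: Red and black marker pen lying on the bench, 135 mm long, 19 mm thick; not part of the job. Origin at its middle, on the bench; its x runs along it.
Mind the look-alikes: they are no part of the job. Leave any pink look-alike of the plug7 alone.

How it is judged:
On the way, in this order (a step that is already met when the one before it is completed fails the run):
1. the top tray lies flat between the rails at the open end of the feed deck (x of tray in the frame of load between -0.012 and 0.012 m and y of tray in the frame of load between -0.03 and 0.03 m and angle between tray's own z axis and vertical below 0.06 rad and z of tray in the frame of bander below 0.017 m), for 0.2 s.
2. every plug is in the tray (x of plug1 in the frame of tray between -0.058 and 0.058 m and y of plug1 in the frame of tray between -0.058 and 0.058 m and z of each of plug1, plug2, plug3, plug4, plug5, plug6, plug7 in the frame of tray below 0.075 m and x of plug2 in the frame of tray between -0.058 and 0.058 m and y of plug2 in the frame of tray between -0.058 and 0.058 m and x of plug3 in the frame of tray between -0.058 and 0.058 m and y of plug3 in the frame of tray between -0.058 and 0.058 m and x of plug4 in the frame of tray between -0.058 and 0.058 m and y of plug4 in the frame of tray between -0.058 and 0.058 m and x of plug5 in the frame of tray between -0.058 and 0.058 m and y of plug5 in the frame of tray between -0.058 and 0.058 m and x of plug6 in the frame of tray between -0.058 and 0.058 m and y of plug6 in the frame of tray between -0.058 and 0.058 m and x of plug7 in the frame of tray between -0.058 and 0.058 m and y of plug7 in the frame of tray between -0.058 and 0.058 m), for 0.2 s.
3. the level tamper plate, over the middle of the tray, presses the plugs firmly down (felt through the tray on the deck) until all lie in one layer ((contact force between tamper and plug1 above 0.5 N or contact force between tamper and plug2 above 0.5 N or contact force between tamper and plug3 above 0.5 N or contact force between tamper and plug4 above 0.5 N or contact force between tamper and plug5 above 0.5 N or contact force between tamper and plug6 above 0.5 N or contact force between tamper and plug7 above 0.5 N) and contact force between tray and bander above 8 N and angle between tamper's own z axis and vertical below 0.12 rad and z of tamper in the frame of tray below 0.046 m and horizontal distance between tamper and tray below 0.025 m and x of plug1 in the frame of tray between -0.058 and 0.058 m and y of plug1 in the frame of tray between -0.058 and 0.058 m and z of each of plug1, plug2, plug3, plug4, plug5, plug6, plug7 in the frame of tray below 0.027 m and x of plug2 in the frame of tray between -0.058 and 0.058 m and y of plug2 in the frame of tray between -0.058 and 0.058 m and x of plug3 in the frame of tray between -0.058 and 0.058 m and y of plug3 in the frame of tray between -0.058 and 0.058 m and x of plug4 in the frame of tray between -0.058 and 0.058 m and y of plug4 in the frame of tray between -0.058 and 0.058 m and x of plug5 in the frame of tray between -0.058 and 0.058 m and y of plug5 in the frame of tray between -0.058 and 0.058 m and x of plug6 in the frame of tray between -0.058 and 0.058 m and y of plug6 in the frame of tray between -0.058 and 0.058 m and x of plug7 in the frame of tray between -0.058 and 0.058 m and y of plug7 in the frame of tray between -0.058 and 0.058 m), for 0.2 s.
4. the tray is fully home under the arch (x of tray in the frame of home between -0.012 and 0.012 m and y of tray in the frame of home between -0.008 and 0.008 m and angle between tray's own z axis and vertical below 0.06 rad and z of tray in the frame of bander below 0.017 m), for 0.2 s.
At the end, for the whole second after the job is handed in: The tray lies flat between the rails, within 8 mm of home along the deck; every plug is inside it with its middle no more than 23 mm above the tray floor (one layer, none riding on another); the tamper stands upright and at rest on its mat, within 30 mm of the mat's middle (all of step 4 and x of plug1 in the frame of tray between -0.058 and 0.058 m and y of plug1 in the frame of tray between -0.058 and 0.058 m and z of each of plug1, plug2, plug3, plug4, plug5, plug6, plug7 in the frame of tray below 0.027 m and x of plug2 in the frame of tray between -0.058 and 0.058 m and y of plug2 in the frame of tray between -0.058 and 0.058 m and x of plug3 in the frame of tray between -0.058 and 0.058 m and y of plug3 in the frame of tray between -0.058 and 0.058 m and x of plug4 in the frame of tray between -0.058 and 0.058 m and y of plug4 in the frame of tray between -0.058 and 0.058 m and x of plug5 in the frame of tray between -0.058 and 0.058 m and y of plug5 in the frame of tray between -0.058 and 0.058 m and x of plug6 in the frame of tray between -0.058 and 0.058 m and y of plug6 in the frame of tray between -0.058 and 0.058 m and x of plug7 in the frame of tray between -0.058 and 0.058 m and y of plug7 in the frame of tray between -0.058 and 0.058 m and horizontal distance between tamper and mat below 0.03 m and angle between tamper's own z axis and vertical below 0.06 rad and height (world z) of tamper below 0.008 m and linear speed of each of tamper, tray below 0.02 m/s); the robot touches nothing.
It fails at once if a spare tray is shifted more than 40 mm (distance of any of spare_mid, spare_low from where it was at the start of the episode above 0.04 m).
It fails at once if the tape roll, the white carton or the marker is shifted more than 50 mm (distance of any of tape_roll, white_carton, marker from where it was at the start of the episode above 0.05 m).
Of plug1, plug2, plug3, plug4, plug5, plug6, plug7 only 5 to 7 are there at a start; the rules pass over those that are not, and their reading is None.
At some moment in a run one of plug1, plug2, plug3, plug4, plug5, plug6, plug7 may be knocked a few centimetres aside while the robot is not near it.
It also fails if it takes over 210 s, if anything falls off the work surface, if the arm or the gripper's body presses on something with over 40 N, if the wrist force passes 120 N, or if a joint passes its speed limit or range.

## Working session

There is one attempt and no reset: what is moved stays moved. The work goes in short steps, Python scripts to look and compute and a tool call to move; the robot and the scene stay as the last step left them, time stands still between calls to the robot, and variables do not carry over. Pictures are saved under pics/ and viewed, at most 14 in all, crops included, and the job is handed in when it is done.

Besides the shell and the picture viewer there is one more tool, called after ">>>" as name(argument=value, ...), one argument or row to a line, values as JSON. step_arm: Moves the arm, as the interface text tells. Its arguments: {"type":"object","properties":{"commands":{"type":"array"},"gripper":{"type":"number"},"force":{"type":"number"}},"required":["commands"]}

```bash
ls; mkdir -p pics; python3 - <<'E'
from bench import ctrl
import cv2, numpy as np
s=ctrl.get_state(); print(s)
for n in("scene","top"):
    cv2.imwrite(f"pics/{n}0.png",ctrl.get_image(n)[:,:,::-1])
    m=ctrl.camera_model(n); print(n,{k:np.round(v,3).tolist() for k,v in m.items()})
print(ctrl.camera_model("wrist"))
E
```

```text
pics
{'time': 0.0, 'joint_positions': array([ 1.20407786,  0.32183385, -0.07009875,  1.45166808,  0.02258759,
        1.37080174, -0.05692659]), 'qd': array([ 4.51127858e-04,  1.88197100e-03, -5.05199829e-04, -4.41091805e-04,
       -1.68748384e-03, -6.90811004e-05, -1.00305999e-03]), 'joint_torque': array([ 5.81938116e-05, -4.91289067e+01, -4.03471906e-01, -3.12527633e+01,
       -6.37629256e-02,  4.38201951e-02,  2.13743347e-04]), 'position': array([ 0.24136312, -0.60295834,  0.23545803]), 'tool_rot': array([-3.08297173e+00, -5.94248481e-01,  6.97111997e-04]), 'ft_force': array([ 0.83193805,  0.43234842, -0.0212272 ]), 'torque': array([ 0.00012449,  0.03880154, -0.0022597 ]), 'grip_force': 0.0, 'grip_width': 0.998051235360214}
scene {'fx': 439.95, 'fy': 439.95, 'cx': 275.384, 'cy': 204.016, 'R': [[-0.732, 0.682, -0.0], [0.555, 0.596, -0.58], [-0.395, -0.425, -0.814]], 't': [0.375, -0.218, 1.271]}
top {'fx': 481.984, 'fy': 481.984, 'cx': 273.908, 'cy': 218.622, 'R': [[0.019, -1.0, -0.007], [-0.994, -0.018, -0.108], [0.108, 0.009, -0.994]], 't': [0.0, 0.49, 1.374]}
{'fx': 347.9211218911293, 'fy': 347.9211218911293, 'cx': 280.2033657634329, 'cy': 209.3609883188988, 'T_tool_cam': array([[ 5.08595728e-04, -9.70669758e-01, -2.40416226e-01,
         6.70292360e-02],
       [ 9.99999730e-01,  6.21374212e-04, -3.93291116e-04,
        -6.04997710e-04],
       [ 5.31144235e-04, -2.40415961e-01,  9.70669812e-01,
        -1.47225476e-01],
       [ 0.00000000e+00,  0.00000000e+00,  0.00000000e+00,
         1.00000000e+00]])}
```

View pics/scene0.png

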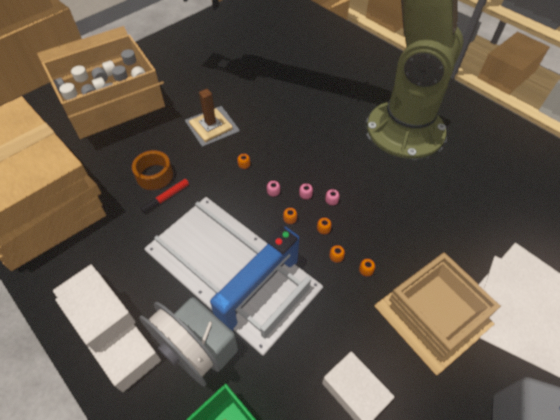

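View pics/top0.png

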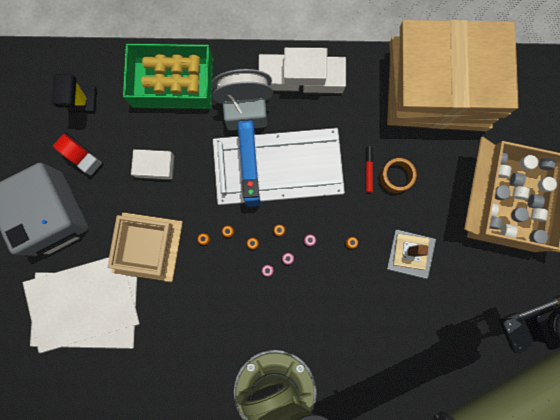

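Top view: five orange plugs, at (203,239), (227,231), (252,243), (279,230) and (352,242). The look-alikes are three pink plugs at (310,240), (288,259) and (267,270). The stack is at (145,247), with the tamper on its mat at (412,253). The bander is at (278,167), its open end to the right. I'll check these in one close crop.

```bash
cat > h.py <<'E'
from bench import ctrl
import cv2, numpy as np
from scipy.spatial.transform import Rotation as Ro
def ray(n,uv,st=None):
    m=ctrl.camera_model(n); d=np.array([(uv[0]-m['cx'])/m['fx'],(uv[1]-m['cy'])/m['fy'],1.])
    if n=='wrist':
        T=m['T_tool_cam']; R=Ro.from_rotvec(st['tool_rot']).as_matrix()
        return R@T[:3,3]+st['position'], R@T[:3,:3]@d
    return -m['R'].T@m['t'], m['R'].T@d
def plane(n,uv,z,st=None):
    o,d=ray(n,uv,st); return o+d*(z-o[2])/d[2]
def tri(a,b):  # (o,d),(o,d)
    A=[];y=[]
    for o,d in(a,b):
        d=d/np.linalg.norm(d);P=np.eye(3)-np.outer(d,d);A.append(P);y.append(P@o)
    x,r,_,_=np.linalg.lstsq(np.vstack(A),np.hstack(y),rcond=None); return x
def orange(img,lo=(6,150,120),hi=(17,255,255),amin=20,amax=2000):
    h=cv2.cvtColor(img,cv2.COLOR_RGB2HSV); m=cv2.inRange(h,lo,hi)
    m=cv2.morphologyEx(m,cv2.MORPH_CLOSE,np.ones((5,5)))
    n,l,s,c=cv2.connectedComponentsWithStats(m)
    return [(c[i].round(1).tolist(),s[i].tolist()) for i in range(1,n) if amin<s[i,4]<amax]
def tool(st,p,yaw=None):
    "offset of world point p in tool axes"
    return Ro.from_rotvec(st['tool_rot']).as_matrix().T@(np.array(p)-st['position'])
E
python3 - <<'E'
from h import *
for n in("top","scene"):
    im=cv2.imread(f"pics/{n}0.png")[:,:,::-1]
    for c,s in orange(im): print(n,c,s,plane(n,c,.018).round(3))
im=cv2.imread("pics/top0.png")
cv2.imwrite("pics/crop1.png",cv2.resize(im[120:290,95:445],None,fx=2.28,fy=2.28,interpolation=cv2.INTER_CUBIC))
im=cv2.imread("pics/scene0.png")
cv2.imwrite("pics/crop2.png",cv2.resize(im[60:380,130:510],None,fx=1.87,fy=1.87,interpolation=cv2.INTER_CUBIC))
E
```

```text
top [399.0, 173.7] [383, 158, 34, 33, 302] [ 0.631 -0.357  0.018]
top [279.0, 229.7] [274, 225, 11, 11, 100] [ 0.459 -0.006  0.018]
top [227.3, 230.8] [222, 226, 12, 11, 101] [0.453 0.145 0.018]
top [203.0, 238.5] [198, 234, 11, 10, 98] [0.429 0.215 0.018]
top [352.0, 242.0] [347, 237, 11, 11, 100] [ 0.427 -0.218  0.018]
top [252.1, 242.8] [247, 238, 11, 11, 99] [0.419 0.072 0.018]
top [422.5, 249.5] [419, 246, 8, 8, 42] [ 0.409 -0.422  0.018]
scene [150.1, 164.6] [132, 151, 37, 29, 296] [ 0.621 -0.372  0.018]
scene [243.0, 160.1] [237, 154, 13, 14, 137] [ 0.431 -0.216  0.018]
scene [289.6, 214.7] [283, 208, 14, 15, 166] [ 0.462 -0.004  0.018]
scene [323.7, 224.9] [317, 218, 14, 15, 170] [0.423 0.073 0.018]
scene [336.6, 252.6] [330, 245, 15, 16, 190] [0.456 0.146 0.018]
scene [366.8, 266.5] [360, 259, 15, 16, 198] [0.433 0.217 0.018]
```

View pics/crop1.png

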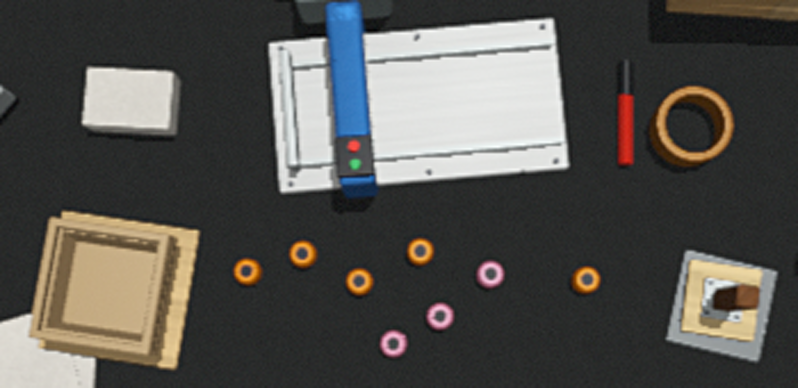

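View pics/crop2.png

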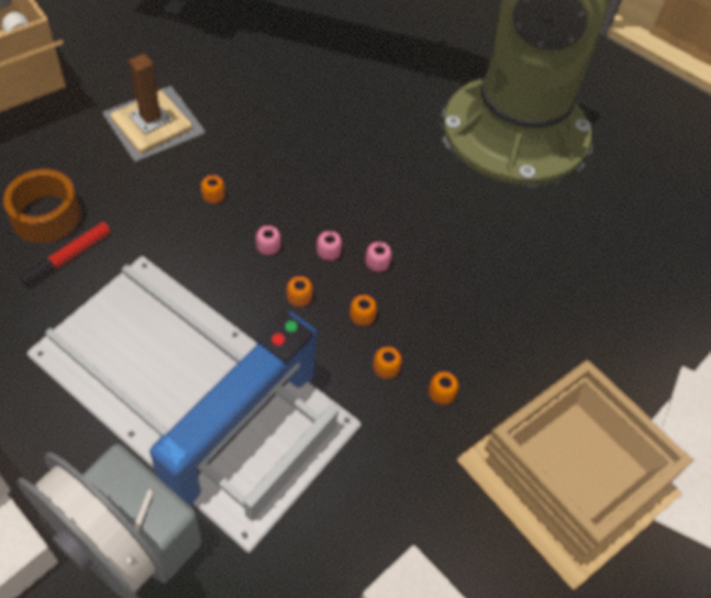

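Crops: plugs and stack as expected. In crop1 the tray rim corners are (50,218), (175,233), (160,361) and (32,343), and the deck corners (270,43), (553,18), (568,167) and (281,193).

```bash
python3 - <<'E'
from h import *
t=lambda p:(p[0]/2.28+95-.28,p[1]/2.28+120-.28)
s=lambda p:(p[0]/1.87+130-.23,p[1]/1.87+60-.23)
A=[(50,218),(175,233),(160,361),(32,343)];B=[(598,550),(491,432),(587,361),(692,461)]
P=np.array([tri(ray('top',t(a)),ray('scene',s(b))) for a,b in zip(A,B)]);print(P.round(3),P.mean(0))
print("sides",np.linalg.norm(P-np.roll(P,1,0),axis=1))
for nm,c,z in(("deck",[(270,43),(553,18),(568,167),(281,193)],.012),("mat",[(685,250),(777,270),(757,360),(667,340)],.004),("plate",[(695,260),(765,275),(750,342),(682,328)],.016),("rim",A,.095)):
    P=np.array([plane('top',t(p),z) for p in c]);m=P.mean(0)
    r=cv2.minAreaRect(P[:,:2].astype(np.float32));print(nm,P.round(3).tolist(),m.round(4),np.round(r[1],3),r[2])
c=[(142,258),(360,424),(250,550),(28,352)]
P=np.array([plane('scene',s(p),.012) for p in c]);print("deck scene",P.round(3).tolist(),P.mean(0))
print(tri(ray('top',t((742,297))),ray('scene',s((143,62)))))
E
```

```text
[[0.487 0.454 0.069]
 [0.469 0.298 0.076]
 [0.311 0.315 0.064]
 [0.332 0.468 0.069]] [0.39993167 0.38381499 0.0696288 ]
sides [0.15508873 0.15628424 0.15905576 0.15407922]
deck [[0.729, 0.196, 0.012], [0.769, -0.175, 0.012], [0.572, -0.195, 0.012], [0.531, 0.175, 0.012]] [6.504e-01 4.000e-04 1.200e-02] [0.199 0.374] 6.146913051605225
mat [[0.467, -0.347, 0.004], [0.444, -0.465, 0.004], [0.328, -0.438, 0.004], [0.352, -0.323, 0.004]] [ 0.3978 -0.3934  0.004 ] [0.121 0.119] 78.53607940673828
plate [[0.454, -0.357, 0.016], [0.436, -0.446, 0.016], [0.351, -0.426, 0.016], [0.367, -0.34, 0.016]] [ 0.402  -0.3921  0.016 ] [0.091 0.089] 78.8417739868164
rim [[0.484, 0.445, 0.095], [0.469, 0.292, 0.095], [0.314, 0.303, 0.095], [0.333, 0.458, 0.095]] [0.3999 0.3746 0.095 ] [0.158 0.155] 84.20006561279297
deck scene [[0.578, -0.189, 0.012], [0.539, 0.18, 0.012], [0.733, 0.201, 0.012], [0.772, -0.17, 0.012]] [0.65578421 0.00553432 0.012     ]
[ 0.4036443  -0.38535137  0.12550728]
```

>>> step_arm(
  commands=[
    {"travel":[0.03,-0.02,-0.12],"turn":[0,0,-35]},
    {"travel":[0.06,-0.04,-0.12],"turn":[0,0,-35]},
    {"travel":[0.11,-0.07,-0.12],"turn":[0,0,-35]},
    {"travel":[0.15,-0.1,-0.12],"turn":[0,0,-35]},
    {"travel":[0.15,-0.1,-0.12],"turn":[0,0,-35]},
  ],
)

```text
time: 0.6
position: [0.3457, -0.4522, 0.3575]
tool_rot: [2.758, 1.502, 0.002]
ft_force: [0.1, -0.8, 0.3]
grip_width: 0.997
grip_force: 0.0
```

```bash
cat >> h.py <<'E'
def go(p,yaw,st=None):
    "travel and turn for TCP world p, tool x at world yaw deg, pointing down"
    st=st or ctrl.get_state(); R=Ro.from_rotvec(st['tool_rot'])
    T=Ro.from_euler('z',yaw,degrees=True)*Ro.from_euler('x',180,degrees=True)
    print('pos',st['position'].round(4),'travel',R.inv().apply(np.array(p)-st['position']).round(4),'turn',(R.inv()*T).as_rotvec(degrees=True).round(2),'F',st['ft_force'].round(1),'w',round(st['grip_width']*87,1))
E
python3 -c "
from h import *
go([.60,-.1,.36],90)"
```

```text
pos [ 0.3457 -0.4522  0.3575] travel [ 0.4339  0.0225 -0.0023] turn [  0.08  -0.   -32.86] F [ 0.1 -0.8  0.3] w 86.8
```

>>> step_arm(
  commands=[
    {"travel":[0.217,0.011,0],"turn":[0,0,-32.9]},
    {"travel":[0.217,0.011,0],"turn":[0,0,-32.9]},
    {"travel":[0.217,0.011,0],"turn":[0,0,-32.9]},
    {"travel":[0.217,0.011,0],"turn":[0,0,-32.9]},
    {"travel":[0.217,0.011,0],"turn":[0,0,-32.9]},
  ],
)

```text
time: 1.1
position: [0.4749, -0.2728, 0.3566]
tool_rot: [-2.213, -2.229, -0.004]
ft_force: [0.2, 0.1, 0.3]
grip_width: 0.999
grip_force: 0.0
```

>>> step_arm(
  commands=[
    {"travel":[0.18,0.13,0]},
    {"travel":[0.18,0.13,0]},
    {"travel":[0.18,0.13,0]},
    {"travel":[0.18,0.13,0]},
    {"travel":[0.18,0.13,0]},
  ],
)

```text
$.commands[0]: bad value
```

```bash
python3 -c "
from h import *
go([.40,.38,.36],90)
s=ctrl.get_state();print(s['joint_positions'].round(2))
cv2.imwrite('pics/w1.png',ctrl.get_image('wrist')[:,:,::-1])"
```

```text
pos [ 0.4749 -0.2728  0.3566] travel [ 0.6533 -0.0704 -0.002 ] turn [ 0.08 -0.13  0.39] F [0.2 0.1 0.3] w 86.9
[ 0.89  0.09 -0.44  1.49  0.04  1.56  0.45]
```

View pics/w1.png

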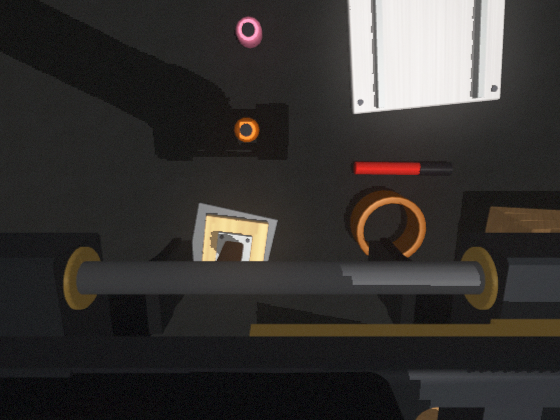

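Wrist view: up is +y, right is +x. The gripper hides the lower half. It shows an orange plug at (246,130), a pink one at (249,31), and the open end of the deck at top right.

>>> step_arm(
  commands=[
    {"travel":[0.2,0.16,0],"turn":[0,0,0]},
    {"travel":[0.2,0.16,0],"turn":[0,0,0]},
    {"travel":[0.2,0.16,0],"turn":[0,0,0]},
    {"travel":[0.2,0.16,0],"turn":[0,0,0]},
    {"travel":[0.2,0.16,0],"turn":[0,0,0.3]},
  ],
)

```text
time: 1.65
position: [0.6294, -0.0847, 0.3561]
tool_rot: [2.235, 2.207, -0.002]
ft_force: [0.6, -0.3, 0.3]
grip_width: 0.997
grip_force: 0.0
```

>>> step_arm(
  commands=[
    {"travel":[0,0,0],"turn":[0,0,0]},
    {"travel":[0,0,0],"turn":[0,0,0]},
  ],
)

```text
time: 1.85
position: [0.6289, -0.0841, 0.3554]
tool_rot: [-2.229, -2.212, 0.002]
ft_force: [0.5, -0.5, -0.7]
grip_width: 0.999
grip_force: 0.0
```

```bash
python3 -c "
from h import *
go([.40,.33,.36],90)
cv2.imwrite('pics/w2.png',ctrl.get_image('wrist')[:,:,::-1])"
```

```text
pos [ 0.6289 -0.0841  0.3554] travel [ 0.4123 -0.2322 -0.0041] turn [-0.11 -0.02 -0.45] F [ 0.5 -0.5 -0.7] w 86.9
```

View pics/w2.png

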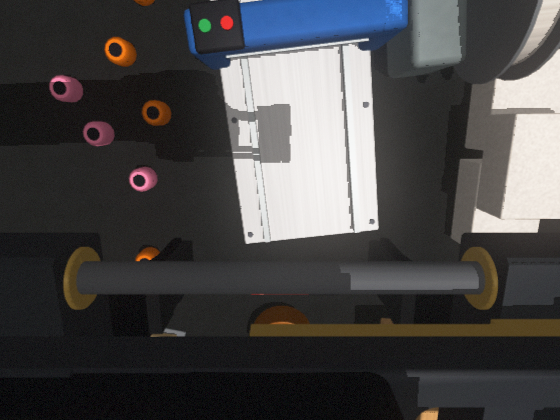

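Open-end deck corners are at (246,243) and (378,230). The left edge runs up to about (219,68) and the right edge to about (371,62).

```bash
python3 -c "
from h import *
s=ctrl.get_state()
P=[plane('wrist',p,.012,s)[:2].round(4) for p in((246,243.5),(378,230),(219,68),(371,62))]
print(P)
d=P[1]-P[0];print(np.hypot(*d),np.degrees(np.arctan2(d[1],d[0])))
for a,b in((0,2),(1,3)):
  d=P[b]-P[a];print(np.degrees(np.arctan2(-d[0],d[1])))
a=np.radians(6.15);m=(P[0]+P[1])/2;y=np.array([-np.sin(a),np.cos(a)]);o=m+.18*y
print('origin',o,'load',o-.085*y,'home',o+.09*y)
im=cv2.imread('pics/w2.png')[:,:,::-1]
for c,q in orange(im,lo=(6,150,60)):print(c,q,plane('wrist',c,.018,s).round(3))
"
```

```text
[array([ 0.5774, -0.1934]), array([ 0.7729, -0.1744]), array([0.5501, 0.0517]), array([0.7504, 0.057 ])]
0.19642110375415367 5.550954853872558
6.3555855605618286
5.553652383464754
origin [ 0.65586628 -0.00493593] load [ 0.66497248 -0.08944674] home [0.64622443 0.0845461 ]
[144.4, 2.0] [134, 0, 21, 6, 90] [0.462 0.129 0.018]
[120.9, 51.9] [104, 37, 33, 30, 611] [0.425 0.072 0.018]
[156.9, 112.6] [142, 100, 29, 26, 490] [ 0.465 -0.004  0.018]
[147.0, 253.6] [135, 247, 25, 14, 218] [ 0.431 -0.206  0.018]
[281.6, 316.4] [255, 306, 54, 19, 720] [ 0.629 -0.312  0.018]
```

>>> step_arm(
  commands=[
    {"travel":[0.2,-0.12,0],"turn":[0,0,0]},
    {"travel":[0.2,-0.12,0],"turn":[0,0,0]},
    {"travel":[0.2,-0.12,0],"turn":[0,0,0]},
    {"travel":[0.2,-0.12,0],"turn":[0,0,0]},
    {"travel":[0.2,-0.12,0],"turn":[0,0,0]},
  ],
)

```text
time: 2.4
position: [0.5087, 0.1173, 0.3571]
tool_rot: [2.232, 2.208, -0.0]
ft_force: [0.6, 1.6, 0.8]
grip_width: 1.004
grip_force: 0.0
```

>>> step_arm(
  commands=[
    {"travel":[0.18,-0.11,0],"turn":[0,0,6]},
    {"travel":[0.18,-0.11,0],"turn":[0,0,6]},
    {"travel":[0.18,-0.11,0],"turn":[0,0,6]},
    {"travel":[0.18,-0.11,0],"turn":[0,0,6]},
    {"travel":[0.18,-0.11,0],"turn":[0,0,6]},
  ],
)

```text
time: 2.9
position: [0.399, 0.3012, 0.3573]
tool_rot: [2.339, 2.097, 0.002]
ft_force: [-0.2, 0.3, -0.4]
grip_width: 0.999
grip_force: 0.0
```

>>> step_arm(
  commands=[
    {"travel":[0,0,0],"turn":[0,0,0]},
    {"travel":[0,0,0],"turn":[0,0,0]},
  ],
)

```text
time: 3.1
position: [0.4043, 0.2947, 0.3564]
tool_rot: [2.348, 2.084, -0.001]
ft_force: [-0.0, 0.2, -0.6]
grip_width: 1.003
grip_force: 0.0
```

```bash
python3 -c "
from h import *
go([.33,.38,.2],84)
cv2.imwrite('pics/w3.png',ctrl.get_image('wrist')[:,:,::-1])"
```

```text
pos [0.4043 0.2947 0.3564] travel [ 0.0761 -0.0841  0.1562] turn [ 0.07  0.09 -0.83] F [-0.   0.2 -0.6] w 87.2
```

View pics/w3.png

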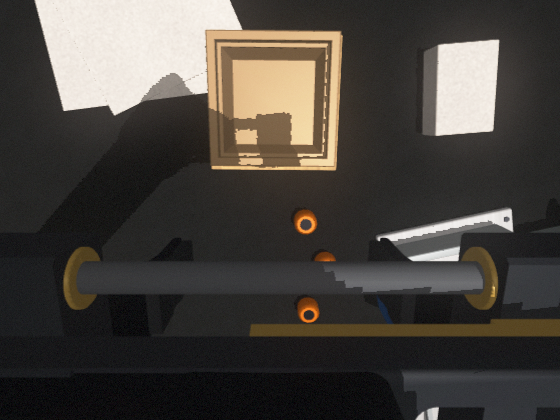

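Tray rim corners are at about (206,31), (342,31), (338,168) and (212,169). Plugs are visible at (305,222).

```bash
python3 -c "
from h import *
s=ctrl.get_state()
im=cv2.cvtColor(cv2.imread('pics/w3.png'),cv2.COLOR_BGR2HSV)
m=cv2.inRange(im,(8,60,50),(25,200,255));m[185:]=0
c=max(cv2.findContours(m,0,2)[0],key=cv2.contourArea)
ap=cv2.approxPolyDP(c,6,True)[:,0];print(ap.tolist())
C=[(206,31),(342,31),(338,168.5),(211.5,169)]
for z in(.08,.09,.1):
  P=np.array([plane('wrist',p,z,s)[:2] for p in C]);d=np.roll(P,-1,0)-P
  print(z,P.mean(0).round(4),np.hypot(*d.T).round(4),np.degrees(np.arctan2(d[:,1],d[:,0])).round(1))
t=lambda p:(p[0]/2.28+95-.28,p[1]/2.28+120-.28)
T=[(32,343),(50,218),(175,233),(160,361)]
print(np.array([tri(ray('wrist',a,s),ray('top',t(b))) for a,b in zip(C,T)]).round(3))
"
```

```text
[[205, 30], [208, 92], [200, 108], [208, 112], [211, 169], [252, 169], [253, 179], [267, 176], [271, 184], [274, 173], [274, 184], [344, 178], [332, 171], [342, 148], [353, 155], [347, 149], [354, 143], [345, 141], [353, 134], [343, 134], [360, 110], [351, 110], [354, 93], [344, 83], [352, 83], [340, 83], [341, 31]]
0.08 [0.41   0.3836] [0.1513 0.1532 0.1542 0.1537] [ -6.8 -96.2 173.4  82.7]
0.09 [0.4101 0.3831] [0.1477 0.1496 0.1505 0.1501] [ -6.8 -96.2 173.4  82.7]
0.1 [0.4102 0.3825] [0.1441 0.1459 0.1469 0.1464] [ -6.8 -96.2 173.4  82.7]
[[0.333 0.487 0.012]
 [0.486 0.443 0.107]
 [0.474 0.297 0.074]
 [0.315 0.314 0.045]]
```

Tray: centre (0.410, 0.383), yaw -6.7°, rim top about 0.092 (side lengths check out at 148-150 mm). Next I'll grasp its -x rim.

>>> step_arm(
  commands=[
    {"travel":[0.088,-0.074,0.0],"turn":[0,0,0]},
    {"travel":[0.088,-0.074,0.05],"turn":[0,0,0]},
    {"travel":[0.088,-0.074,0.1],"turn":[0,0,0]},
    {"travel":[0.088,-0.074,0.15],"turn":[0,0,0]},
    {"travel":[0.088,-0.074,0.2],"turn":[0,0,0]},
  ],
  gripper=0.45,
)

```text
time: 3.65
position: [0.3412, 0.3915, 0.1776]
tool_rot: [2.347, 2.086, 0.001]
ft_force: [1.6, -0.2, -0.1]
grip_width: 0.633
grip_force: 0.0
```

>>> step_arm(
  commands=[
    {"travel":[0,0,0],"turn":[0,0,0]},
    {"travel":[0,0,0],"turn":[0,0,0]},
    {"travel":[0,0,0],"turn":[0,0,0]},
  ],
)

```text
time: 3.95
position: [0.3419, 0.3933, 0.182]
tool_rot: [-2.348, -2.087, -0.006]
ft_force: [0.5, -0.2, -0.7]
grip_width: 0.463
grip_force: 0.0
```

```bash
python3 -c "
from h import *
go([.3415,.391,.095],83.3)
cv2.imwrite('pics/w4.png',ctrl.get_image('wrist')[:,:,::-1])"
```

```text
pos [0.3419 0.3933 0.182 ] travel [-0.0026 -0.0004  0.087 ] turn [ 0.15 -0.17 -0.03] F [ 0.5 -0.2 -0.7] w 40.3
```

View pics/w4.png

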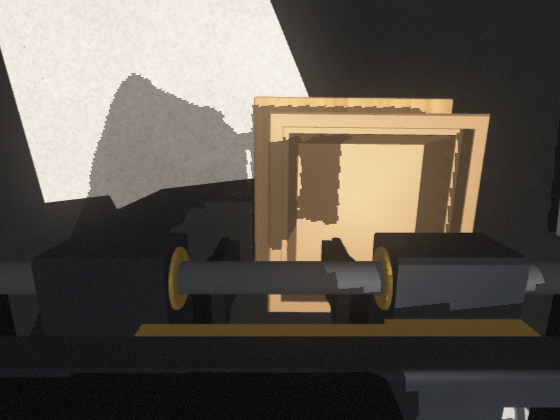

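Wrist view: the near rim runs between columns ~270 and 287, and the fingers sit at ~228 and ~334. That is well centred, so I'll descend and close.

>>> step_arm(
  commands=[
    {"travel":[-0.002,0,0.04],"turn":[0,0,0]},
    {"travel":[-0.002,0,0.065],"turn":[0,0,0]},
    {"travel":[-0.002,0,0.08],"turn":[0,0,0]},
    {"travel":[-0.002,0,0.086],"turn":[0,0,0]},
    {"travel":[-0.002,0,0.086],"turn":[0,0,0]},
  ],
)

```text
time: 4.5
position: [0.3399, 0.3912, 0.0941]
tool_rot: [-2.346, -2.09, -0.001]
ft_force: [-0.3, 1.2, -0.1]
grip_width: 0.453
grip_force: 0.0
```

>>> step_arm(
  commands=[
    {"travel":[0,0,0],"turn":[0,0,0]},
    {"travel":[0,0,0],"turn":[0,0,0]},
    {"travel":[0,0,0],"turn":[0,0,0]},
    {"travel":[0,0,0],"turn":[0,0,0]},
    {"travel":[0,0,0],"turn":[0,0,0]},
  ],
  gripper=0.0,
  force=40,
)

```text
time: 5.0
position: [0.3394, 0.3908, 0.0937]
tool_rot: [2.345, 2.09, -0.0]
ft_force: [-0.4, -0.3, 1.5]
grip_width: 0.112
grip_force: 40.0
```

>>> step_arm(
  commands=[
    {"travel":[0,0,-0.03],"turn":[0,0,0]},
    {"travel":[0,0,-0.06],"turn":[0,0,0]},
    {"travel":[0,0,-0.1],"turn":[0,0,0]},
    {"travel":[0,0,-0.14],"turn":[0,0,0]},
    {"travel":[0,0,-0.16],"turn":[0,0,0]},
  ],
)

```text
time: 5.5
position: [0.3398, 0.3919, 0.2566]
tool_rot: [2.345, 2.09, 0.006]
ft_force: [-0.2, 0.7, -1.1]
grip_width: 0.112
grip_force: 40.0
```

```bash
python3 -c "
from h import *
go([.5954,-.0968,.25],96.15)
a,b=ctrl.get_image('wrist')[:,:,::-1],ctrl.get_image('scene')[:,:,::-1]
cv2.imwrite('pics/w5.png',cv2.resize(np.hstack([a,b[150:,200:]]) if 0 else np.hstack([a[150:],b[150:]]),(800,193)))"
```

```text
pos [0.3398 0.3919 0.2566] travel [-0.4563  0.3097  0.0064] turn [  0.19  -0.13 -12.71] F [-0.2  0.7 -1.1] w 9.7
```

View pics/w5.png

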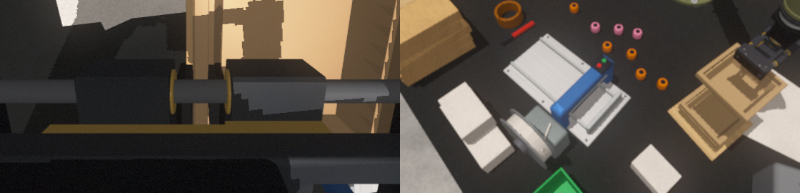

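The top tray alone is lifted and hangs level from the gripper. The lower two are still on their board.

>>> step_arm(
  commands=[
    {"travel":[-0.2,0.136,0],"turn":[0,0,-12.7]},
    {"travel":[-0.2,0.136,0],"turn":[0,0,-12.7]},
    {"travel":[-0.2,0.136,0],"turn":[0,0,-12.7]},
    {"travel":[-0.2,0.136,0],"turn":[0,0,-12.7]},
    {"travel":[-0.2,0.136,0],"turn":[0,0,-12.7]},
  ],
)

```text
time: 6.1
position: [0.4475, 0.1815, 0.252]
tool_rot: [-2.1, -2.337, 0.003]
ft_force: [0.7, -0.6, -1.6]
grip_width: 0.108
grip_force: 40.0
```

>>> step_arm(
  commands=[
    {"travel":[-0.15,0.06,0],"turn":[0,0,0]},
    {"travel":[-0.15,0.06,0],"turn":[0,0,0]},
    {"travel":[-0.15,0.06,0],"turn":[0,0,0]},
    {"travel":[-0.15,0.06,0],"turn":[0,0,0]},
  ],
)

```text
time: 6.5
position: [0.5244, 0.0334, 0.2508]
tool_rot: [-2.11, -2.326, 0.006]
ft_force: [0.8, -0.2, -1.7]
grip_width: 0.11
grip_force: 40.0
```

>>> step_arm(
  commands=[
    {"travel":[-0.138,0.053,0],"turn":[0,0,0]},
    {"travel":[-0.138,0.053,0],"turn":[0,0,0]},
    {"travel":[-0.138,0.053,0.03],"turn":[0,0,0]},
    {"travel":[-0.138,0.053,0.06],"turn":[0,0,0]},
    {"travel":[-0.138,0.053,0.08],"turn":[0,0,0]},
  ],
)

```text
time: 7.0
position: [0.5888, -0.0927, 0.1683]
tool_rot: [-2.1, -2.329, 0.005]
ft_force: [-0.4, 0.9, -1.0]
grip_width: 0.108
grip_force: 40.0
```

>>> step_arm(
  commands=[
    {"travel":[0,0,0],"turn":[0,0,0]},
    {"travel":[0,0,0],"turn":[0,0,0]},
    {"travel":[0,0,0],"turn":[0,0,0]},
  ],
)

```text
time: 7.3
position: [0.5915, -0.0897, 0.1747]
tool_rot: [2.097, 2.337, 0.001]
ft_force: [-0.4, 0.3, -1.2]
grip_width: 0.106
grip_force: 40.0
```

```bash
python3 -c "
from h import *
go([.5954,-.0968,.068],96.15)
a,b=ctrl.get_image('wrist')[:,:,::-1],ctrl.get_image('scene')[:,:,::-1]
cv2.imwrite('pics/w6.png',np.hstack([cv2.resize(a,(400,300)),cv2.resize(b[150:350,130:397],(400,300))]))"
```

```text
pos [ 0.5915 -0.0897  0.1747] travel [-0.0074  0.0029  0.1067] turn [0.11 0.04 0.03] F [-0.4  0.3 -1.2] w 9.2
```

View pics/w6.png

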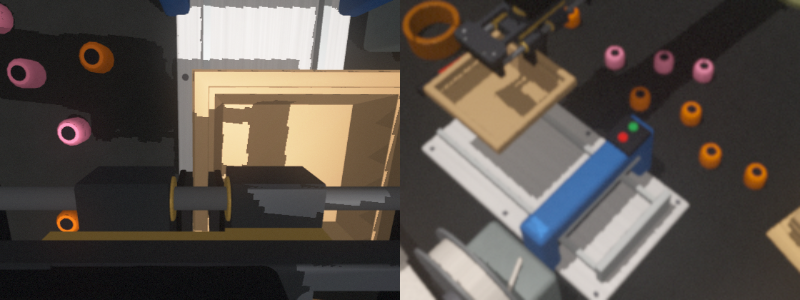

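The tray hangs level above the deck. I'll check the rail centreline from the rails visible beyond it, at full-frame rows ~40-90.

```bash
python3 -c "
from h import *
s=ctrl.get_state()
im=ctrl.get_image('wrist');g=im.mean(2)
for r in(50,80):
  row=g[r-2:r+3].mean(0);print(r,[(c,int(row[c])) for c in range(240,510,3)])
np.save('g.npy',g)
o=np.array([.6559,-.0049]);a=np.radians(6.15);X=np.array([np.cos(a),np.sin(a)])
for c in (250,284,290,438,445,490):
  for z in(.012,.026):print(c,z,((plane('wrist',(c,80),z,s)[:2]-o)@X).round(4))
"
```

```text
50 [(240, 54), (243, 56), (246, 74), (249, 204), (252, 235), (255, 235), (258, 233), (261, 234), (264, 237), (267, 235), (270, 234), (273, 235), (276, 233), (279, 233), (282, 134), (285, 240), (288, 240), (291, 240), (294, 239), (297, 239), (300, 238), (303, 238), (306, 238), (309, 242), (312, 237), (315, 234), (318, 236), (321, 239), (324, 238), (327, 239), (330, 239), (333, 239), (336, 239), (339, 239), (342, 238), (345, 241), (348, 242), (351, 239), (354, 240), (357, 239), (360, 238), (363, 241), (366, 239), (369, 240), (372, 239), (375, 238), (378, 240), (381, 241), (384, 239), (387, 239), (390, 240), (393, 237), (396, 237), (399, 237), (402, 237), (405, 236), (408, 239), (411, 240), (414, 236), (417, 233), (420, 235), (423, 236), (426, 236), (429, 238), (432, 233), (435, 232), (438, 142), (441, 112), (444, 100), (447, 101), (450, 228), (453, 228), (456, 227), (459, 234), (462, 235), (465, 233), (468, 233), (471, 230), (474, 235), (477, 233), (480, 233), (483, 232), (486, 152), (489, 55), (492, 53), (495, 52), (498, 51), (501, 49), (504, 47), (507, 46)]
80 [(240, 57), (243, 58), 
[... 555 characters left out ...]
, 221), (387, 221), (390, 236), (393, 235), (396, 237), (399, 238), (402, 237), (405, 220), (408, 219), (411, 236), (414, 233), (417, 235), (420, 237), (423, 238), (426, 239), (429, 235), (432, 232), (435, 144), (438, 107), (441, 101), (444, 115), (447, 233), (450, 232), (453, 232), (456, 236), (459, 235), (462, 236), (465, 236), (468, 234), (471, 237), (474, 235), (477, 234), (480, 231), (483, 68), (486, 67), (489, 67), (492, 64), (495, 63), (498, 64), (501, 61), (504, 59), (507, 60)]
250 0.012 -0.0965
250 0.026 -0.0954
284 0.012 -0.0679
284 0.026 -0.0681
290 0.012 -0.0629
290 0.026 -0.0633
438 0.012 0.0618
438 0.026 0.0557
445 0.012 0.0677
445 0.026 0.0613
490 0.012 0.1056
490 0.026 0.0976
```

>>> step_arm(
  commands=[
    {"travel":[-0.005,0.004,0.04],"turn":[0,0,0]},
    {"travel":[-0.005,0.004,0.07],"turn":[0,0,0]},
    {"travel":[-0.005,0.004,0.09],"turn":[0,0,0]},
    {"travel":[-0.005,0.004,0.1],"turn":[0,0,0]},
    {"travel":[-0.005,0.004,0.104],"turn":[0,0,0]},
  ],
)

```text
time: 7.95
position: [0.5952, -0.0949, 0.0692]
tool_rot: [-2.099, -2.337, 0.0]
ft_force: [0.1, -0.0, -1.1]
grip_width: 0.11
grip_force: 40.0
```

>>> step_arm(
  commands=[
    {"travel":[0,0,0],"turn":[0,0,0]},
    {"travel":[0,0,0.002],"turn":[0,0,0]},
    {"travel":[0,0,0.002],"turn":[0,0,0]},
  ],
)

```text
time: 8.25
position: [0.596, -0.0951, 0.0685]
tool_rot: [2.099, 2.336, 0.001]
ft_force: [-1.0, -0.1, -0.7]
grip_width: 0.106
grip_force: 40.0
```

```bash
python3 -c "
from h import *
go([.5954,-.0968,.066],96.15)"
```

```text
pos [ 0.596  -0.0951  0.0685] travel [-0.0016 -0.0008  0.0025] turn [ 0.09  0.04 -0.03] F [-1.  -0.1 -0.7] w 9.3
```

>>> step_arm(
  commands=[
    {"travel":[0,0,0.001],"turn":[0,0,0]},
    {"travel":[0,0,0.002],"turn":[0,0,0]},
    {"travel":[0,0,0.002],"turn":[0,0,0]},
  ],
)

```text
time: 8.55
position: [0.5956, -0.0951, 0.0658]
tool_rot: [2.099, 2.336, 0.0]
ft_force: [-0.3, -1.0, 0.3]
grip_width: 0.106
grip_force: 40.0
```

>>> step_arm(
  commands=[
    {"travel":[0,0,0.001],"turn":[0,0,0]},
    {"travel":[0,0,0.002],"turn":[0,0,0]},
    {"travel":[0,0,0.002],"turn":[0,0,0]},
  ],
)

```text
time: 8.85
position: [0.5955, -0.095, 0.0657]
tool_rot: [2.099, 2.336, -0.001]
ft_force: [-6.2, 0.3, 12.2]
grip_width: 0.111
grip_force: 40.0
```

Touchdown at z=0.0657, as predicted. Releasing and lifting to look.

>>> step_arm(
  commands=[
    {"travel":[0,0,-0.002],"turn":[0,0,0]},
    {"travel":[0,0,-0.002],"turn":[0,0,0]},
    {"travel":[0,0,-0.002],"turn":[0,0,0]},
    {"travel":[0,0,-0.002],"turn":[0,0,0]},
    {"travel":[0,0,-0.002],"turn":[0,0,0]},
  ],
  gripper=0.4,
)

```text
time: 9.35
position: [0.5951, -0.095, 0.0651]
tool_rot: [-2.099, -2.337, 0.0]
ft_force: [0.5, 0.4, -1.1]
grip_width: 0.387
grip_force: 0.0
```

>>> step_arm(
  commands=[
    {"travel":[0,0,-0.02],"turn":[0,0,0]},
    {"travel":[0,0,-0.05],"turn":[0,0,0]},
    {"travel":[0,0,-0.1],"turn":[0,0,0]},
    {"travel":[0,0,-0.15],"turn":[0,0,0]},
    {"travel":[0,0,-0.2],"turn":[0,0,0]},
  ],
)

```text
time: 9.85
position: [0.5949, -0.0948, 0.2672]
tool_rot: [-2.099, -2.337, 0.0]
ft_force: [-0.1, 0.1, -0.9]
grip_width: 0.405
grip_force: 0.0
```

>>> step_arm(
  commands=[
    {"travel":[0,0.02,0],"turn":[0,0,0]},
    {"travel":[-0.06,0.02,0],"turn":[0,0,0]},
    {"travel":[-0.06,0.02,-0.05],"turn":[0,0,0]},
    {"travel":[-0.06,0.02,-0.05],"turn":[0,0,0]},
    {"travel":[-0.06,0.02,-0.05],"turn":[0,0,0]},
  ],
)

```text
time: 10.35
position: [0.6223, -0.1525, 0.3167]
tool_rot: [2.099, 2.335, 0.003]
ft_force: [-0.7, -0.2, -0.0]
grip_width: 0.401
grip_force: 0.0
```

```bash
python3 -c "
from h import *
s=ctrl.get_state();im=ctrl.get_image('wrist')
cv2.imwrite('pics/w7.png',im[:,:,::-1]);print(s['position'],s['tool_rot'])
for n in('wrist','scene','top'):
  i=im if n=='wrist' else ctrl.get_image(n)
  for c,q in orange(i,lo=(6,150,60),amin=30):print(n,c,q[4],plane(n,c,.018,s)[:2].round(3))
"
```

```text
[ 0.62229083 -0.15250115  0.31668494] [2.09901623 2.33476984 0.00275176]
wrist [158.1, 36.4] 698 [ 0.465 -0.003]
wrist [130.2, 206.1] 553 [ 0.433 -0.213]
wrist [271.3, 306.9] 887 [ 0.632 -0.339]
scene [207.9, 109.3] 161 [ 0.378 -0.436]
scene [151.9, 169.4] 1143 [ 0.627 -0.355]
scene [243.4, 160.6] 175 [ 0.431 -0.214]
scene [289.6, 215.0] 208 [ 0.463 -0.003]
scene [323.9, 225.3] 215 [0.423 0.074]
scene [336.7, 253.2] 224 [0.457 0.147]
scene [366.8, 266.8] 240 [0.433 0.217]
top [406.6, 173.6] 317 [ 0.632 -0.379]
top [227.3, 231.0] 119 [0.452 0.145]
top [279.1, 229.8] 120 [ 0.459 -0.006]
top [203.0, 238.7] 123 [0.429 0.215]
top [252.2, 243.2] 115 [0.418 0.071]
top [421.9, 249.9] 82 [ 0.408 -0.421]
```

View pics/w7.png

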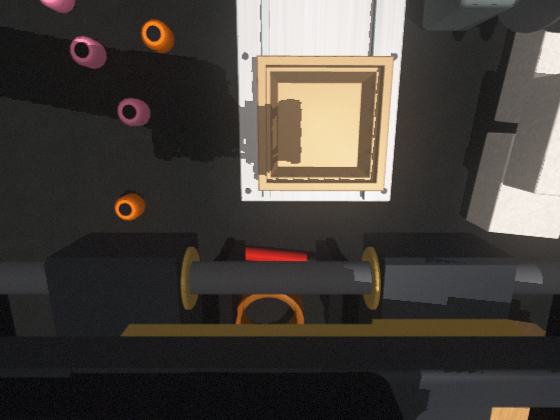

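Tray is flat between the rails: rim corners (258,57), (393,57), (386,190) and (260,190). Next, its centre, then the plugs, which I'll place in a cross so the fingers stay clear of neighbours.

```bash
python3 -c "
from h import *
s=ctrl.get_state()
P=np.array([plane('wrist',p,.064,s)[:2] for p in((257.5,56.5),(393.5,56.5),(386.5,190),(259.5,190))]);d=np.roll(P,-1,0)-P
print(P.round(4),P.mean(0),np.hypot(*d.T),np.degrees(np.arctan2(d[:,1],d[:,0])))
go([.432,-.2135,.10],96.15)
print(s['joint_positions'].round(2))
"
```

```text
[[ 0.5837 -0.0195]
 [ 0.7271 -0.0038]
 [ 0.7459 -0.1466]
 [ 0.5993 -0.1626]] [ 0.66400051 -0.08312755] [0.1443386  0.14400146 0.14740518 0.14400293] [   6.21848989  -82.52855109 -173.7675634    96.2512092 ]
pos [ 0.6211 -0.1515  0.3142] travel [-0.0414 -0.1943  0.2145] turn [-0.1  -0.04  0.05] F [-0.8  1.  -0.1] w 35.0
[ 0.64  0.33 -0.59  1.34  0.18  1.53  0.18]
```

>>> step_arm(
  commands=[
    {"travel":[-0.041,-0.194,0.17],"turn":[0,0,0]},
    {"travel":[-0.041,-0.194,0.17],"turn":[0,0,0]},
    {"travel":[-0.041,-0.194,0.17],"turn":[0,0,0]},
    {"travel":[-0.041,-0.194,0.17],"turn":[0,0,0]},
    {"travel":[-0.041,-0.194,0.17],"turn":[0,0,0]},
  ],
  gripper=0.7,
)

```text
time: 11.0
position: [0.4387, -0.2108, 0.1505]
tool_rot: [-2.098, -2.337, 0.001]
ft_force: [-0.0, -1.0, 0.2]
grip_width: 0.68
grip_force: 0.0
```

>>> step_arm(
  commands=[
    {"travel":[0,0,0.05],"turn":[0,0,0]},
    {"travel":[0,0,0.05],"turn":[0,0,0]},
    {"travel":[0,0,0.05],"turn":[0,0,0]},
    {"travel":[0,0,0.05],"turn":[0,0,0]},
  ],
)

```text
time: 11.4
position: [0.4434, -0.211, 0.1049]
tool_rot: [2.095, 2.336, 0.002]
ft_force: [-0.1, -0.1, -0.4]
grip_width: 0.699
grip_force: 0.0
```

```bash
python3 -c "
from h import *
s=ctrl.get_state()
for c,q in orange(ctrl.get_image('scene'),lo=(6,150,60),amin=120,amax=400):print(c,q[4],plane('scene',c,.018,s)[:2].round(3))
go([.432,-.2135,.02],96.15)
"
```

```text
[206.5, 102.9] 223 [ 0.364 -0.461]
[243.6, 160.9] 171 [ 0.431 -0.213]
[289.7, 215.2] 201 [ 0.463 -0.003]
[323.9, 225.2] 212 [0.423 0.074]
[336.8, 253.2] 221 [0.457 0.147]
[366.9, 266.9] 243 [0.433 0.217]
pos [ 0.4435 -0.2112  0.105 ] travel [-0.0008 -0.012   0.085 ] turn [0.2  0.11 0.07] F [-0.3 -0.3  0.6] w 61.0
```

>>> step_arm(
  commands=[
    {"travel":[-0.001,-0.012,0.03],"turn":[0,0,0]},
    {"travel":[-0.001,-0.012,0.06],"turn":[0,0,0]},
    {"travel":[-0.001,-0.012,0.085],"turn":[0,0,0]},
    {"travel":[-0.001,-0.012,0.085],"turn":[0,0,0]},
    {"travel":[-0.001,-0.012,0.085],"turn":[0,0,0]},
  ],
)

```text
time: 11.95
position: [0.4308, -0.2137, 0.0192]
tool_rot: [2.098, 2.336, 0.001]
ft_force: [0.1, 0.0, -0.4]
grip_width: 0.699
grip_force: 0.0
```

>>> step_arm(
  commands=[
    {"travel":[0,0,0],"turn":[0,0,0]},
    {"travel":[0,0,0],"turn":[0,0,0]},
    {"travel":[0,0,0],"turn":[0,0,0]},
    {"travel":[0,0,0],"turn":[0,0,0]},
    {"travel":[0,0,0],"turn":[0,0,0]},
  ],
  gripper=0.2,
  force=20,
)

```text
time: 12.45
position: [0.4295, -0.2138, 0.0181]
tool_rot: [2.099, 2.336, -0.0]
ft_force: [-0.7, 0.6, 1.9]
grip_width: 0.374
grip_force: 20.0
```

>>> step_arm(
  commands=[
    {"travel":[0,0,-0.05],"turn":[0,0,0]},
    {"travel":[0,0,-0.1],"turn":[0,0,0]},
    {"travel":[0,0,-0.13],"turn":[0,0,0]},
    {"travel":[0,0,-0.13],"turn":[0,0,0]},
  ],
)

```text
time: 12.85
position: [0.4323, -0.215, 0.1526]
tool_rot: [2.094, 2.33, 0.002]
ft_force: [0.2, -1.9, -0.3]
grip_width: 0.373
grip_force: 20.0
```

```bash
python3 -c "
from h import *
go([.664,-.086,.12],96.15)
"
```

```text
pos [ 0.4323 -0.215   0.1526] travel [0.1038 0.2439 0.0336] turn [ 0.4   0.36 -0.03] F [ 0.2 -1.9 -0.3] w 32.4
```

>>> step_arm(
  commands=[
    {"travel":[0.104,0.244,0],"turn":[0,0,0]},
    {"travel":[0.104,0.244,0],"turn":[0,0,0]},
    {"travel":[0.104,0.244,0],"turn":[0,0,0]},
    {"travel":[0.104,0.244,0],"turn":[0,0,0]},
    {"travel":[0.104,0.244,0],"turn":[0,0,0]},
  ],
)

```text
time: 13.35
position: [0.6484, -0.0908, 0.146]
tool_rot: [-2.099, -2.335, 0.002]
ft_force: [0.9, 0.0, 0.2]
grip_width: 0.37
grip_force: 20.0
```

```bash
python3 -c "
from h import *
go([.664,-.086,.08],96.15)
"
```

```text
pos [ 0.6484 -0.0908  0.146 ] travel [0.0031 0.0162 0.066 ] turn [-0.11 -0.02 -0.07] F [0.9 0.  0.2] w 32.2
```

>>> step_arm(
  commands=[
    {"travel":[0.002,0.01,0.04],"turn":[0,0,0]},
    {"travel":[0.002,0.01,0.04],"turn":[0,0,0]},
    {"travel":[0.002,0.01,0.04],"turn":[0,0,0]},
  ],
)

```text
time: 13.65
position: [0.6556, -0.0886, 0.1055]
tool_rot: [-2.097, -2.334, 0.004]
ft_force: [-0.2, -0.2, -0.2]
grip_width: 0.372
grip_force: 20.0
```

```bash
python3 -c "
from h import *
go([.664,-.086,.0365],96.15)
"
```

```text
pos [ 0.6556 -0.0886  0.1055] travel [0.0017 0.009  0.069 ] turn [-0.26 -0.06 -0.02] F [-0.2 -0.2 -0.2] w 32.3
```

>>> step_arm(
  commands=[
    {"travel":[0.002,0.009,0.03],"turn":[0,0,0]},
    {"travel":[0.002,0.009,0.055],"turn":[0,0,0]},
    {"travel":[0.002,0.009,0.069],"turn":[0,0,0]},
    {"travel":[0.002,0.009,0.069],"turn":[0,0,0]},
  ],
)

```text
time: 14.05
position: [0.6642, -0.0869, 0.0376]
tool_rot: [-2.1, -2.334, 0.004]
ft_force: [-0.0, 0.5, -0.7]
grip_width: 0.375
grip_force: 20.0
```

>>> step_arm(
  commands=[
    {"travel":[0,0,0],"turn":[0,0,0]},
    {"travel":[0,0,0],"turn":[0,0,0]},
    {"travel":[0,0,0],"turn":[0,0,0]},
  ],
  gripper=0.5,
)

```text
time: 14.35
position: [0.667, -0.0858, 0.0405]
tool_rot: [2.098, 2.335, 0.002]
ft_force: [-0.3, 0.0, -1.0]
grip_width: 0.489
grip_force: 0.0
```

>>> step_arm(
  commands=[
    {"travel":[0,0,-0.03],"turn":[0,0,0]},
    {"travel":[0,0,-0.07],"turn":[0,0,0]},
    {"travel":[0,0,-0.11],"turn":[0,0,0]},
    {"travel":[0,0,-0.11],"turn":[0,0,0]},
  ],
)

```text
time: 14.75
position: [0.6702, -0.0852, 0.1569]
tool_rot: [2.093, 2.329, 0.011]
ft_force: [0.8, 0.1, 0.2]
grip_width: 0.498
grip_force: 0.0
```

>>> step_arm(
  commands=[
    {"travel":[0.104,-0.19,0],"turn":[0,0,0]},
    {"travel":[0.104,-0.19,0],"turn":[0,0,0]},
    {"travel":[0.104,-0.19,0],"turn":[0,0,0]},
    {"travel":[0.104,-0.19,0],"turn":[0,0,0]},
    {"travel":[0.104,-0.19,0],"turn":[0,0,0]},
  ],
  gripper=0.7,
)

```text
time: 15.25
position: [0.4616, -0.0006, 0.148]
tool_rot: [-2.097, -2.339, 0.006]
ft_force: [1.2, -0.8, -0.6]
grip_width: 0.692
grip_force: 0.0
```

>>> step_arm(
  commands=[
    {"travel":[0,0,0.04],"turn":[0,0,0]},
    {"travel":[0,0,0.04],"turn":[0,0,0]},
    {"travel":[0,0,0.04],"turn":[0,0,0]},
  ],
)

```text
time: 15.55
position: [0.4657, -0.0023, 0.1089]
tool_rot: [-2.099, -2.337, 0.001]
ft_force: [0.3, -0.4, 0.8]
grip_width: 0.699
grip_force: 0.0
```

```bash
cat > see.py <<'E'
from h import *
import sys
def plugs(n='scene'):
    for c,q in orange(ctrl.get_image(n),lo=(6,150,60),amin=60 if n=='top' else 120,amax=400): print(n,c,q[4],plane(n,c,.018)[:2].round(3),'tray z:',plane(n,c,.034)[:2].round(3))
if __name__=='__main__':
    if len(sys.argv)>5: plugs()
    go([float(v) for v in sys.argv[1:4]],float(sys.argv[4]))
E
python3 see.py .464 -.003 .019 96.15 s
```

```text
scene [206.8, 104.6] 255 [ 0.368 -0.455] tray z: [ 0.377 -0.439]
scene [274.4, 217.5] 194 [ 0.495 -0.023] tray z: [ 0.502 -0.015]
scene [323.8, 225.4] 211 [0.424 0.075] tray z: [0.432 0.081]
scene [201.0, 239.4] 181 [ 0.663 -0.096] tray z: [ 0.668 -0.086]
scene [336.8, 253.1] 224 [0.457 0.147] tray z: [0.465 0.152]
scene [366.8, 266.8] 238 [0.433 0.217] tray z: [0.442 0.221]
pos [ 0.4668 -0.0023  0.1097] travel [-0.0004 -0.0029  0.0907] turn [ 0.06 -0.01 -0.03] F [-0.7  0.9  0.2] w 60.7
```

The knock happened: this plug is now at about (0.496, -0.022). Shifting over and checking.

>>> step_arm(
  commands=[
    {"travel":[-0.023,0.027,0],"turn":[0,0,0]},
    {"travel":[-0.023,0.027,0],"turn":[0,0,0]},
    {"travel":[-0.023,0.027,0],"turn":[0,0,0]},
  ],
)

```text
time: 15.9
position: [0.4966, -0.0226, 0.1097]
tool_rot: [2.101, 2.335, 0.003]
ft_force: [-1.0, 0.2, -1.4]
grip_width: 0.704
grip_force: 0.0
```

```bash
python3 -c "
from h import *
for n in('top','scene'):
  for c,q in orange(ctrl.get_image(n),lo=(6,150,60),amin=50,amax=400):print(n,c,q,plane(n,c,.018)[:2].round(3))
go([.496,-.022,.019],96.15)"
```

```text
top [308.8, 160.5] [304, 155, 11, 12, 101] [ 0.666 -0.09 ]
top [227.4, 231.0] [222, 225, 12, 13, 117] [0.452 0.145]
top [203.0, 238.6] [197, 233, 13, 12, 124] [0.429 0.215]
top [252.3, 243.2] [247, 238, 12, 12, 115] [0.418 0.071]
top [421.9, 250.0] [417, 246, 10, 9, 81] [ 0.408 -0.421]
scene [206.5, 104.2] [200, 90, 13, 31, 226] [ 0.367 -0.457]
scene [274.3, 217.6] [268, 210, 14, 17, 194] [ 0.495 -0.023]
scene [323.8, 225.5] [317, 217, 15, 18, 212] [0.424 0.075]
scene [201.0, 239.4] [194, 232, 15, 16, 184] [ 0.663 -0.096]
scene [336.7, 253.2] [329, 245, 16, 18, 222] [0.457 0.147]
scene [366.8, 266.8] [359, 258, 17, 18, 237] [0.433 0.217]
pos [ 0.4954 -0.0219  0.1093] travel [-0.0002  0.0005  0.0903] turn [ 0.02 -0.02 -0.01] F [0.1 0.1 0.2] w 60.8
```

>>> step_arm(
  commands=[
    {"travel":[0,0,0.04],"turn":[0,0,0]},
    {"travel":[0,0,0.07],"turn":[0,0,0]},
    {"travel":[0,0,0.09],"turn":[0,0,0]},
    {"travel":[0,0,0.09],"turn":[0,0,0]},
    {"travel":[0,0,0.09],"turn":[0,0,0]},
  ],
)

```text
time: 16.5
position: [0.4953, -0.0219, 0.0193]
tool_rot: [-2.099, -2.338, -0.0]
ft_force: [0.2, -0.1, 0.3]
grip_width: 0.7
grip_force: 0.0
```

>>> step_arm(
  commands=[
    {"travel":[0,0,0],"turn":[0,0,0]},
    {"travel":[0,0,0],"turn":[0,0,0]},
    {"travel":[0,0,0],"turn":[0,0,0]},
    {"travel":[0,0,0],"turn":[0,0,0]},
    {"travel":[0,0,0],"turn":[0,0,0]},
  ],
  gripper=0.2,
)

```text
time: 17.0
position: [0.4954, -0.0226, 0.0191]
tool_rot: [2.099, 2.336, -0.0]
ft_force: [-0.7, 0.1, 1.6]
grip_width: 0.369
grip_force: 20.0
```

>>> step_arm(
  commands=[
    {"travel":[0,0,-0.05],"turn":[0,0,0]},
    {"travel":[0,0,-0.1],"turn":[0,0,0]},
    {"travel":[0,0,-0.12],"turn":[0,0,0]},
    {"travel":[0,0,-0.12],"turn":[0,0,0]},
  ],
)

```text
time: 17.4
position: [0.4978, -0.0226, 0.1423]
tool_rot: [2.096, 2.332, 0.005]
ft_force: [0.9, 0.3, 0.0]
grip_width: 0.371
grip_force: 20.0
```

>>> step_arm(
  commands=[
    {"travel":[-0.116,0.16,0],"turn":[0,0,0]},
    {"travel":[-0.116,0.16,0],"turn":[0,0,0]},
    {"travel":[-0.116,0.16,0],"turn":[0,0,0]},
    {"travel":[-0.116,0.16,0],"turn":[0,0,0]},
    {"travel":[-0.116,0.16,0],"turn":[0,0,0]},
  ],
)

```text
time: 17.9
position: [0.669, -0.1257, 0.1335]
tool_rot: [-2.105, -2.328, 0.002]
ft_force: [-0.2, -0.9, -1.4]
grip_width: 0.375
grip_force: 20.0
```

>>> step_arm(
  commands=[
    {"travel":[0,0,0.04],"turn":[0,0,0]},
    {"travel":[0,0,0.04],"turn":[0,0,0]},
    {"travel":[0,0,0.04],"turn":[0,0,0]},
  ],
)

```text
time: 18.2
position: [0.6649, -0.12, 0.0971]
tool_rot: [-2.096, -2.335, 0.003]
ft_force: [0.3, 0.4, -1.1]
grip_width: 0.371
grip_force: 20.0
```

```bash
python3 see.py .6676 -.1198 .037 96.15
```

```text
pos [ 0.6649 -0.12    0.0971] travel [-0.0002  0.0029  0.0601] turn [-0.23 -0.07  0.02] F [ 0.3  0.4 -1.1] w 32.3
```

>>> step_arm(
  commands=[
    {"travel":[0,0.003,0.03],"turn":[0,0,0]},
    {"travel":[0,0.003,0.05],"turn":[0,0,0]},
    {"travel":[0,0.003,0.06],"turn":[0,0,0]},
    {"travel":[0,0.003,0.06],"turn":[0,0,0]},
  ],
)

```text
time: 18.6
position: [0.669, -0.1203, 0.0386]
tool_rot: [-2.099, -2.336, 0.001]
ft_force: [-0.3, 0.1, -0.6]
grip_width: 0.369
grip_force: 20.0
```

>>> step_arm(
  commands=[
    {"travel":[0,0,0],"turn":[0,0,0]},
    {"travel":[0,0,0],"turn":[0,0,0]},
    {"travel":[0,0,0],"turn":[0,0,0]},
  ],
  gripper=0.5,
)

```text
time: 18.9
position: [0.6706, -0.1205, 0.0403]
tool_rot: [2.098, 2.335, 0.002]
ft_force: [-1.2, -0.3, 0.3]
grip_width: 0.485
grip_force: 0.0
```

>>> step_arm(
  commands=[
    {"travel":[0,0,-0.03],"turn":[0,0,0]},
    {"travel":[0,0,-0.07],"turn":[0,0,0]},
    {"travel":[0,0,-0.11],"turn":[0,0,0]},
    {"travel":[0,0,-0.12],"turn":[0,0,0]},
  ],
)

```text
time: 19.3
position: [0.6727, -0.1202, 0.1653]
tool_rot: [2.094, 2.331, 0.008]
ft_force: [-0.3, 0.8, 0.8]
grip_width: 0.496
grip_force: 0.0
```

>>> step_arm(
  commands=[
    {"travel":[0.125,-0.125,0],"turn":[0,0,0]},
    {"travel":[0.125,-0.125,0],"turn":[0,0,0]},
    {"travel":[0.125,-0.125,0],"turn":[0,0,0]},
    {"travel":[0.125,-0.125,0],"turn":[0,0,0]},
    {"travel":[0.125,-0.125,0],"turn":[0,0,0]},
  ],
  gripper=0.7,
)

```text
time: 19.8
position: [0.5294, -0.0061, 0.159]
tool_rot: [2.093, 2.342, -0.003]
ft_force: [0.8, 0.3, 1.3]
grip_width: 0.697
grip_force: 0.0
```

>>> step_arm(
  commands=[
    {"travel":[0.094,-0.096,0],"turn":[0,0,0]},
    {"travel":[0.094,-0.096,0],"turn":[0,0,0]},
    {"travel":[0.094,-0.096,0.03],"turn":[0,0,0]},
    {"travel":[0.094,-0.096,0.04],"turn":[0,0,0]},
    {"travel":[0.094,-0.096,0.04],"turn":[0,0,0]},
  ],
)

```text
time: 20.3
position: [0.4261, 0.0732, 0.1178]
tool_rot: [-2.099, -2.337, 0.003]
ft_force: [1.1, -0.2, -0.2]
grip_width: 0.701
grip_force: 0.0
```

```bash
python3 see.py .4245 .0745 .019 96.15 s
```

```text
scene [206.6, 104.2] 229 [ 0.367 -0.456] tray z: [ 0.377 -0.441]
scene [323.8, 225.6] 211 [0.424 0.075] tray z: [0.432 0.081]
scene [195.7, 235.2] 367 [ 0.665 -0.113] tray z: [ 0.67  -0.104]
scene [336.9, 253.3] 222 [0.457 0.148] tray z: [0.465 0.152]
scene [366.8, 266.8] 238 [0.433 0.217] tray z: [0.442 0.221]
pos [0.4275 0.0731 0.1189] travel [ 0.0017 -0.0028  0.0999] turn [ 0.02  0.   -0.06] F [ 0.5 -0.1 -0.1] w 60.8
```

>>> step_arm(
  commands=[
    {"travel":[0.001,-0.003,0.04],"turn":[0,0,0]},
    {"travel":[0.001,-0.003,0.08],"turn":[0,0,0]},
    {"travel":[0.001,-0.003,0.1],"turn":[0,0,0]},
    {"travel":[0.001,-0.003,0.1],"turn":[0,0,0]},
    {"travel":[0.001,-0.003,0.1],"turn":[0,0,0]},
  ],
)

```text
time: 20.85
position: [0.4253, 0.0743, 0.0195]
tool_rot: [-2.101, -2.335, -0.003]
ft_force: [0.7, 0.4, 0.3]
grip_width: 0.699
grip_force: 0.0
```

>>> step_arm(
  commands=[
    {"travel":[0,0,0],"turn":[0,0,0]},
    {"travel":[0,0,0],"turn":[0,0,0]},
    {"travel":[0,0,0],"turn":[0,0,0]},
    {"travel":[0,0,0],"turn":[0,0,0]},
    {"travel":[0,0,0],"turn":[0,0,0]},
  ],
  gripper=0.2,
)

```text
time: 21.35
position: [0.4238, 0.0743, 0.0191]
tool_rot: [2.099, 2.336, 0.0]
ft_force: [0.3, -0.2, 2.7]
grip_width: 0.373
grip_force: 20.0
```

>>> step_arm(
  commands=[
    {"travel":[0,0,-0.05],"turn":[0,0,0]},
    {"travel":[0,0,-0.1],"turn":[0,0,0]},
    {"travel":[0,0,-0.14],"turn":[0,0,0]},
    {"travel":[0,0,-0.14],"turn":[0,0,0]},
  ],
)

```text
time: 21.75
position: [0.4274, 0.075, 0.1641]
tool_rot: [2.094, 2.33, 0.009]
ft_force: [1.4, 0.3, -0.7]
grip_width: 0.37
grip_force: 20.0
```

>>> step_arm(
  commands=[
    {"travel":[-0.11,0.16,0],"turn":[0,0,0]},
    {"travel":[-0.11,0.16,0],"turn":[0,0,0]},
    {"travel":[-0.11,0.16,0],"turn":[0,0,0]},
    {"travel":[-0.11,0.16,0],"turn":[0,0,0]},
    {"travel":[-0.11,0.16,0],"turn":[0,0,0]},
  ],
)

```text
time: 22.25
position: [0.5975, -0.0227, 0.1556]
tool_rot: [-2.106, -2.328, -0.001]
ft_force: [0.2, -0.6, -0.5]
grip_width: 0.371
grip_force: 20.0
```

>>> step_arm(
  commands=[
    {"travel":[-0.041,0.061,0],"turn":[0,0,0]},
    {"travel":[-0.041,0.061,0.02],"turn":[0,0,0]},
    {"travel":[-0.041,0.061,0.05],"turn":[0,0,0]},
    {"travel":[-0.041,0.061,0.05],"turn":[0,0,0]},
  ],
)

```text
time: 22.65
position: [0.6557, -0.052, 0.1032]
tool_rot: [-2.094, -2.331, 0.009]
ft_force: [-1.1, -0.3, -0.7]
grip_width: 0.371
grip_force: 20.0
```

```bash
python3 see.py .6604 -.0522 .037 96.15
```

```text
pos [ 0.6557 -0.052   0.1032] travel [-0.0008  0.0053  0.0662] turn [-0.55 -0.14 -0.02] F [-1.1 -0.3 -0.7] w 32.3
```

>>> step_arm(
  commands=[
    {"travel":[-0.001,0.003,0.03],"turn":[0,0,0]},
    {"travel":[-0.001,0.003,0.055],"turn":[0,0,0]},
    {"travel":[-0.001,0.003,0.066],"turn":[0,0,0]},
    {"travel":[-0.001,0.003,0.066],"turn":[0,0,0]},
  ],
)

```text
time: 23.05
position: [0.6609, -0.0522, 0.0418]
tool_rot: [-2.097, -2.336, 0.003]
ft_force: [0.1, 0.8, -0.8]
grip_width: 0.377
grip_force: 20.0
```

>>> step_arm(
  commands=[
    {"travel":[0,0,0],"turn":[0,0,0]},
    {"travel":[0,0,0],"turn":[0,0,0]},
    {"travel":[0,0,0],"turn":[0,0,0]},
  ],
  gripper=0.5,
)

```text
time: 23.35
position: [0.6634, -0.0527, 0.0444]
tool_rot: [2.098, 2.335, 0.002]
ft_force: [0.2, -0.1, 0.1]
grip_width: 0.487
grip_force: 0.0
```

>>> step_arm(
  commands=[
    {"travel":[0,0,-0.03],"turn":[0,0,0]},
    {"travel":[0,0,-0.07],"turn":[0,0,0]},
    {"travel":[0,0,-0.11],"turn":[0,0,0]},
    {"travel":[0,0,-0.14],"turn":[0,0,0]},
  ],
)

```text
time: 23.75
position: [0.6634, -0.0524, 0.1866]
tool_rot: [2.097, 2.335, 0.003]
ft_force: [0.7, -0.4, -0.0]
grip_width: 0.496
grip_force: 0.0
```

>>> step_arm(
  commands=[
    {"travel":[0.03,-0.12,-0.03],"turn":[0,0,42]},
    {"travel":[0.06,-0.12,-0.03],"turn":[0,0,42]},
    {"travel":[0.11,-0.12,-0.03],"turn":[0,0,42]},
    {"travel":[0.11,-0.12,-0.03],"turn":[0,0,42]},
    {"travel":[0.11,-0.12,-0.03],"turn":[0,0,42]},
  ],
  gripper=0.7,
)

```text
time: 24.25
position: [0.5297, 0.0493, 0.2148]
tool_rot: [2.795, 1.431, 0.004]
ft_force: [0.3, -0.2, 0.3]
grip_width: 0.698
grip_force: 0.0
```

```bash
python3 see.py .458 .147 .12 6.15 s
```

```text
scene [206.7, 105.0] 231 [ 0.369 -0.453] tray z: [ 0.378 -0.438]
scene [336.7, 253.3] 220 [0.457 0.147] tray z: [0.465 0.152]
scene [366.9, 266.9] 241 [0.433 0.217] tray z: [0.442 0.221]
pos [0.5309 0.0466 0.2145] travel [ 0.038  -0.1185  0.0941] turn [ 0.18 -0.11 47.64] F [ 1.   0.5 -0.3] w 60.5
```

>>> step_arm(
  commands=[
    {"travel":[0.038,-0.119,0.05],"turn":[0,0,42]},
    {"travel":[0.038,-0.119,0.05],"turn":[0,0,42]},
    {"travel":[0.038,-0.119,0.05],"turn":[0,0,42]},
    {"travel":[0.038,-0.119,0.094],"turn":[0,0,42]},
    {"travel":[0.038,-0.119,0.094],"turn":[0,0,42]},
  ],
)

```text
time: 24.8
position: [0.4537, 0.1438, 0.1149]
tool_rot: [3.123, 0.33, -0.011]
ft_force: [-0.3, -0.5, 0.4]
grip_width: 0.702
grip_force: 0.0
```

>>> step_arm(
  commands=[
    {"travel":[0,0,0],"turn":[0,0,5.6]},
    {"travel":[0,0,0],"turn":[0,0,5.6]},
  ],
)

```text
time: 25.0
position: [0.4576, 0.1441, 0.1189]
tool_rot: [3.136, 0.181, 0.001]
ft_force: [-0.6, 0.2, -0.3]
grip_width: 0.7
grip_force: 0.0
```

```bash
python3 see.py .458 .147 .019 6.15
```

```text
pos [0.4576 0.1441 0.1189] travel [ 0.0007 -0.0028  0.0999] turn [ 0.01 -0.02  0.45] F [-0.6  0.2 -0.3] w 60.9
```

>>> step_arm(
  commands=[
    {"travel":[0.001,-0.003,0.04],"turn":[0,0,0]},
    {"travel":[0.001,-0.003,0.08],"turn":[0,0,0]},
    {"travel":[0.001,-0.003,0.1],"turn":[0,0,0]},
    {"travel":[0.001,-0.003,0.1],"turn":[0,0,0]},
    {"travel":[0.001,-0.003,0.1],"turn":[0,0,0]},
  ],
)

```text
time: 25.5
position: [0.4585, 0.1475, 0.0194]
tool_rot: [-3.136, -0.182, -0.0]
ft_force: [0.0, -0.1, 0.0]
grip_width: 0.698
grip_force: 0.0
```

>>> step_arm(
  commands=[
    {"travel":[0,0,0],"turn":[0,0,0]},
    {"travel":[0,0,0],"turn":[0,0,0]},
    {"travel":[0,0,0],"turn":[0,0,0]},
    {"travel":[0,0,0],"turn":[0,0,0]},
    {"travel":[0,0,0],"turn":[0,0,0]},
  ],
  gripper=0.2,
)

```text
time: 26.0
position: [0.4582, 0.1473, 0.0191]
tool_rot: [3.136, 0.179, 0.001]
ft_force: [-0.6, 0.1, 1.2]
grip_width: 0.374
grip_force: 20.0
```

>>> step_arm(
  commands=[
    {"travel":[0,0,-0.05],"turn":[0,0,0]},
    {"travel":[0,0,-0.1],"turn":[0,0,0]},
    {"travel":[0,0,-0.15],"turn":[0,0,0]},
    {"travel":[0,0,-0.17],"turn":[0,0,0]},
    {"travel":[0,0,-0.17],"turn":[0,0,0]},
  ],
)

```text
time: 26.5
position: [0.4601, 0.1481, 0.1922]
tool_rot: [3.136, 0.178, 0.011]
ft_force: [0.3, 0.2, -0.6]
grip_width: 0.374
grip_force: 20.0
```

>>> step_arm(
  commands=[
    {"travel":[0.1,0.17,0],"turn":[0,0,0]},
    {"travel":[0.1,0.17,0],"turn":[0,0,0]},
    {"travel":[0.1,0.17,0],"turn":[0,0,0]},
    {"travel":[0.1,0.17,0],"turn":[0,0,0]},
    {"travel":[0.1,0.17,0],"turn":[0,0,0]},
  ],
)

```text
time: 27.0
position: [0.5783, -0.0184, 0.1856]
tool_rot: [3.136, 0.162, -0.004]
ft_force: [-0.1, -0.3, -0.6]
grip_width: 0.375
grip_force: 20.0
```

>>> step_arm(
  commands=[
    {"travel":[0.046,0.084,0],"turn":[0,0,0]},
    {"travel":[0.046,0.084,0],"turn":[0,0,0]},
    {"travel":[0.046,0.084,0.05],"turn":[0,0,0]},
    {"travel":[0.046,0.084,0.09],"turn":[0,0,0]},
    {"travel":[0.046,0.084,0.09],"turn":[0,0,0]},
  ],
)

```text
time: 27.5
position: [0.6259, -0.0876, 0.0906]
tool_rot: [-3.133, -0.179, 0.022]
ft_force: [-1.1, -0.7, -1.5]
grip_width: 0.374
grip_force: 20.0
```

```bash
python3 -c "
from see import *
s=ctrl.get_state();im=ctrl.get_image('top')
for c,q in orange(im,lo=(6,150,60),amin=60,amax=800): print(c,q[4],plane('top',c,.046)[:2].round(3))
go([.6307,-.0896,.037],6.15)"
```

```text
[398.5, 174.6] 563 [ 0.623 -0.348]
[203.2, 238.6] 123 [0.427 0.21 ]
[421.9, 249.9] 80 [ 0.407 -0.412]
pos [ 0.6285 -0.0874  0.0946] travel [0.0024 0.0026 0.0576] turn [-0.17  0.47  0.43] F [0.5 0.8 0.5] w 32.6
```

>>> step_arm(
  commands=[
    {"travel":[0.001,0.002,0.025],"turn":[0,0,0]},
    {"travel":[0.001,0.002,0.045],"turn":[0,0,0]},
    {"travel":[0.001,0.002,0.058],"turn":[0,0,0]},
    {"travel":[0.001,0.002,0.058],"turn":[0,0,0]},
    {"travel":[0.001,0.002,0.058],"turn":[0,0,0]},
  ],
)

```text
time: 28.05
position: [0.6339, -0.0899, 0.0422]
tool_rot: [3.136, 0.179, 0.003]
ft_force: [-0.6, -0.4, 0.7]
grip_width: 0.375
grip_force: 20.0
```

```bash
python3 see.py .6307 -.0896 .035 6.15
```

```text
pos [ 0.6339 -0.0899  0.0422] travel [-0.0032 -0.0007  0.0072] turn [ 0.03 -0.11  0.4 ] F [-0.6 -0.4  0.7] w 32.6
```

>>> step_arm(
  commands=[
    {"travel":[-0.003,0,0.003],"turn":[0,0,0]},
    {"travel":[-0.003,0,0.005],"turn":[0,0,0]},
  ],
)

```text
time: 28.25
position: [0.6304, -0.0907, 0.0367]
tool_rot: [3.136, 0.178, 0.002]
ft_force: [0.9, -0.2, -0.2]
grip_width: 0.373
grip_force: 20.0
```

>>> step_arm(
  commands=[
    {"travel":[0,0,0],"turn":[0,0,0]},
    {"travel":[0,0,0],"turn":[0,0,0]},
    {"travel":[0,0,0],"turn":[0,0,0]},
  ],
  gripper=0.5,
)

```text
time: 28.55
position: [0.6302, -0.0906, 0.036]
tool_rot: [3.136, 0.179, 0.001]
ft_force: [0.0, 0.6, -0.3]
grip_width: 0.485
grip_force: 0.0
```

>>> step_arm(
  commands=[
    {"travel":[0,0,-0.03],"turn":[0,0,0]},
    {"travel":[0,0,-0.07],"turn":[0,0,0]},
    {"travel":[0,0,-0.11],"turn":[0,0,0]},
    {"travel":[0,0,-0.15],"turn":[0,0,0]},
    {"travel":[0,0,-0.16],"turn":[0,0,0]},
  ],
)

```text
time: 29.05
position: [0.6328, -0.0903, 0.2014]
tool_rot: [3.135, 0.179, 0.013]
ft_force: [0.5, -0.4, 0.1]
grip_width: 0.501
grip_force: 0.0
```

>>> step_arm(
  commands=[
    {"travel":[-0.1,-0.2,0],"turn":[0,0,0]},
    {"travel":[-0.1,-0.2,0],"turn":[0,0,0]},
    {"travel":[-0.1,-0.2,0],"turn":[0,0,0]},
    {"travel":[-0.1,-0.2,0],"turn":[0,0,0]},
    {"travel":[-0.1,-0.2,0],"turn":[0,0,0]},
  ],
  gripper=0.7,
)

```text
time: 29.55
position: [0.505, 0.1014, 0.1955]
tool_rot: [-3.136, -0.188, 0.001]
ft_force: [1.2, 0.0, 0.6]
grip_width: 0.697
grip_force: 0.0
```

>>> step_arm(
  commands=[
    {"travel":[-0.063,-0.126,0],"turn":[0,0,0]},
    {"travel":[-0.063,-0.126,0],"turn":[0,0,0]},
    {"travel":[-0.063,-0.126,0.04],"turn":[0,0,0]},
    {"travel":[-0.063,-0.126,0.08],"turn":[0,0,0]},
    {"travel":[-0.063,-0.126,0.08],"turn":[0,0,0]},
  ],
)

```text
time: 30.05
position: [0.4264, 0.214, 0.111]
tool_rot: [3.134, 0.184, -0.015]
ft_force: [-0.4, 0.2, 0.6]
grip_width: 0.704
grip_force: 0.0
```

```bash
python3 see.py .434 .217 .019 6.15 s; python3 -c "
from see import *
im=ctrl.get_image('top')
for c,q in orange(im,lo=(6,150,60),amin=60,amax=800): print(c,q[4],plane('top',c,.046)[:2].round(3))
a=im[110:220,210:350];b=ctrl.get_image('scene')[180:300,130:270]
cv2.imwrite('pics/w8.png',np.hstack([cv2.resize(a,(400,314)),cv2.resize(b,(400,314))])[:,:,::-1])
"
```

```text
scene [206.7, 104.9] 233 [ 0.369 -0.454] tray z: [ 0.378 -0.438]
scene [366.8, 267.0] 238 [0.434 0.217] tray z: [0.442 0.221]
pos [0.429  0.214  0.1137] travel [ 0.0058 -0.0024  0.0946] turn [0.05 0.32 0.46] F [1.1 0.5 0.8] w 60.7
[309.1, 163.4] 462 [ 0.651 -0.09 ]
[398.6, 174.7] 560 [ 0.622 -0.348]
[421.9, 249.9] 83 [ 0.407 -0.412]
```

View pics/w8.png

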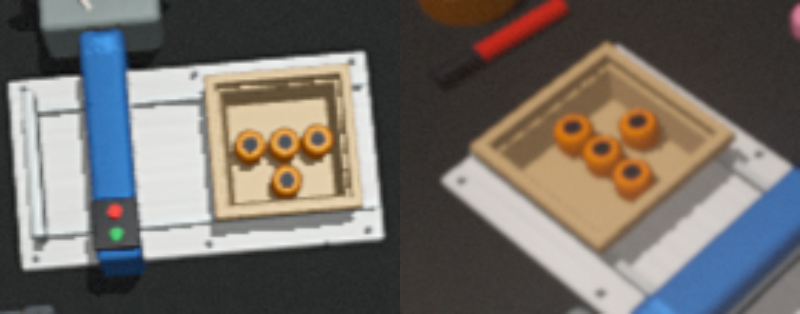

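Four plugs stand neatly in one layer. I'll put the last one at the free +x spot.

>>> step_arm(
  commands=[
    {"travel":[0.004,-0.003,0.04],"turn":[0,0,0]},
    {"travel":[0.004,-0.003,0.08],"turn":[0,0,0]},
    {"travel":[0.004,-0.003,0.095],"turn":[0,0,0]},
    {"travel":[0.004,-0.003,0.095],"turn":[0,0,0]},
    {"travel":[0.004,-0.003,0.095],"turn":[0,0,0]},
  ],
)

```text
time: 30.7
position: [0.4364, 0.2186, 0.0225]
tool_rot: [-3.136, -0.177, -0.004]
ft_force: [0.3, 0.1, 0.3]
grip_width: 0.7
grip_force: 0.0
```

>>> step_arm(
  commands=[
    {"travel":[0,0,0],"turn":[0,0,0]},
    {"travel":[0,0,0],"turn":[0,0,0]},
    {"travel":[0,0,0],"turn":[0,0,0]},
    {"travel":[0,0,0],"turn":[0,0,0]},
    {"travel":[0,0,0],"turn":[0,0,0]},
  ],
  gripper=0.2,
)

```text
time: 31.2
position: [0.435, 0.2182, 0.021]
tool_rot: [3.136, 0.179, 0.001]
ft_force: [-0.3, -0.3, 3.1]
grip_width: 0.371
grip_force: 20.0
```

>>> step_arm(
  commands=[
    {"travel":[0,0,-0.05],"turn":[0,0,0]},
    {"travel":[0,0,-0.1],"turn":[0,0,0]},
    {"travel":[0,0,-0.15],"turn":[0,0,0]},
    {"travel":[0,0,-0.19],"turn":[0,0,0]},
    {"travel":[0,0,-0.19],"turn":[0,0,0]},
  ],
)

```text
time: 31.7
position: [0.4378, 0.2201, 0.2163]
tool_rot: [-3.135, -0.179, -0.016]
ft_force: [0.3, 0.3, 0.1]
grip_width: 0.371
grip_force: 20.0
```

>>> step_arm(
  commands=[
    {"travel":[0.11,0.16,0],"turn":[0,0,0]},
    {"travel":[0.11,0.16,0],"turn":[0,0,0]},
    {"travel":[0.11,0.16,0],"turn":[0,0,0]},
    {"travel":[0.11,0.16,0],"turn":[0,0,0]},
    {"travel":[0.11,0.16,0],"turn":[0,0,0]},
  ],
)

```text
time: 32.2
position: [0.565, 0.0639, 0.2083]
tool_rot: [3.136, 0.162, -0.003]
ft_force: [-0.8, 0.3, 0.2]
grip_width: 0.369
grip_force: 20.0
```

>>> step_arm(
  commands=[
    {"travel":[0.12,0.166,0],"turn":[0,0,0]},
    {"travel":[0.12,0.166,0],"turn":[0,0,0]},
    {"travel":[0.12,0.166,0],"turn":[0,0,0]},
    {"travel":[0.12,0.166,0],"turn":[0,0,0]},
    {"travel":[0.12,0.166,0],"turn":[0,0,0]},
  ],
)

```text
time: 32.7
position: [0.702, -0.0875, 0.2068]
tool_rot: [3.135, 0.164, -0.004]
ft_force: [-0.0, -0.4, -1.6]
grip_width: 0.369
grip_force: 20.0
```

>>> step_arm(
  commands=[
    {"travel":[0,0,0.05],"turn":[0,0,0]},
    {"travel":[0,0,0.09],"turn":[0,0,0]},
    {"travel":[0,0,0.11],"turn":[0,0,0]},
    {"travel":[0,0,0.11],"turn":[0,0,0]},
    {"travel":[0,0,0.11],"turn":[0,0,0]},
  ],
)

```text
time: 33.2
position: [0.7, -0.0786, 0.1006]
tool_rot: [-3.136, -0.18, 0.001]
ft_force: [0.9, 0.2, -0.2]
grip_width: 0.372
grip_force: 20.0
```

```bash
python3 see.py .6973 -.0824 .037 6.15
```

```text
pos [ 0.7    -0.0786  0.1006] travel [-0.0031  0.0035  0.0636] turn [-0.04  0.03  0.42] F [ 0.9  0.2 -0.2] w 32.4
```

>>> step_arm(
  commands=[
    {"travel":[-0.003,0.003,0.03],"turn":[0,0,0]},
    {"travel":[-0.003,0.003,0.05],"turn":[0,0,0]},
    {"travel":[-0.003,0.003,0.062],"turn":[0,0,0]},
    {"travel":[-0.003,0.003,0.062],"turn":[0,0,0]},
    {"travel":[-0.003,0.003,0.062],"turn":[0,0,0]},
  ],
)

```text
time: 33.7
position: [0.6984, -0.0825, 0.0401]
tool_rot: [3.136, 0.179, 0.002]
ft_force: [0.3, 0.9, 0.2]
grip_width: 0.365
grip_force: 20.0
```

>>> step_arm(
  commands=[
    {"travel":[0,0,0],"turn":[0,0,0]},
    {"travel":[0,0,0],"turn":[0,0,0]},
    {"travel":[0,0,0],"turn":[0,0,0]},
  ],
  gripper=0.5,
)

```text
time: 34.0
position: [0.6981, -0.0829, 0.0396]
tool_rot: [3.136, 0.178, 0.002]
ft_force: [0.8, -0.3, -0.7]
grip_width: 0.486
grip_force: 0.0
```

>>> step_arm(
  commands=[
    {"travel":[0,0,-0.03],"turn":[0,0,0]},
    {"travel":[0,0,-0.07],"turn":[0,0,0]},
    {"travel":[0,0,-0.11],"turn":[0,0,0]},
    {"travel":[0,0,-0.15],"turn":[0,0,0]},
    {"travel":[0,0,-0.19],"turn":[0,0,0]},
  ],
)

```text
time: 34.5
position: [0.6975, -0.0828, 0.2308]
tool_rot: [3.136, 0.179, 0.001]
ft_force: [0.4, -0.4, -0.5]
grip_width: 0.497
grip_force: 0.0
```

>>> step_arm(
  commands=[
    {"travel":[-0.13,0.15,0],"turn":[0,0,0]},
    {"travel":[-0.13,0.15,0],"turn":[0,0,0]},
    {"travel":[-0.13,0.15,0],"turn":[0,0,0]},
    {"travel":[-0.13,0.15,0],"turn":[0,0,0]},
    {"travel":[-0.13,0.15,0],"turn":[0,0,0]},
  ],
  gripper=0.7,
)

```text
time: 35.0
position: [0.5806, -0.2569, 0.2287]
tool_rot: [3.132, 0.157, -0.005]
ft_force: [-0.4, -0.7, -0.7]
grip_width: 0.697
grip_force: 0.0
```

```bash
python3 -c "
from see import *
s=ctrl.get_state();print(s['joint_positions'].round(2))
im=ctrl.get_image('top')
for c,q in orange(im,lo=(6,150,60),amin=60,amax=800): print(c,q[4],plane('top',c,.046)[:2].round(3))
b=ctrl.get_image('scene')
h=cv2.cvtColor(b,cv2.COLOR_RGB2HSV)
a=im[110:220,230:350];b=b[70:150,180:260]
cv2.imwrite('pics/w9.png',np.hstack([cv2.resize(a,(400,366)),cv2.resize(b,(366,366),interpolation=cv2.INTER_CUBIC)])[:,:,::-1])
go([.404,-.390,.25],-11.5)
"
```

```text
[ 0.89  0.36 -0.67  1.48  0.23  1.37 -1.26]
[308.8, 161.3] 548 [ 0.657 -0.089]
pos [ 0.5846 -0.2486  0.2291] travel [-0.195   0.1208 -0.0208] turn [ 0.04 -0.02 17.79] F [-0.7  1.   0. ] w 60.3
```

View pics/w9.png

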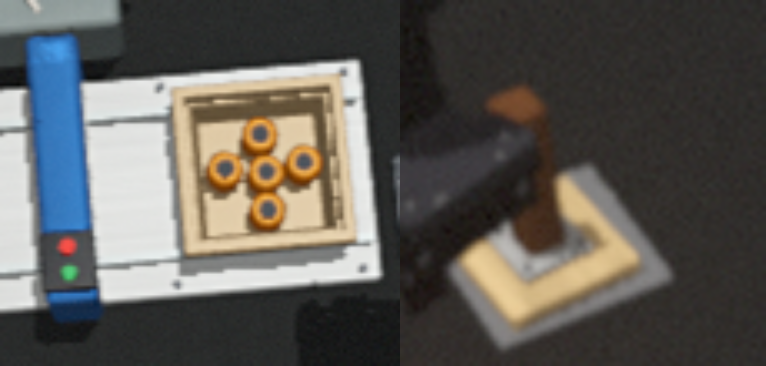

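All five plugs are in one layer. Tamper next: refining its position from the scene view, using mat corners (104,115), (169,88), (204,130), (137,158) and handle top (143,62) in crop2.

```bash
python3 -c "
from h import *
s=lambda p:(p[0]/1.87+130-.23,p[1]/1.87+60-.23)
P=np.array([plane('scene',s(p),.004) for p in [(104,115),(169,88),(204,130),(137,158)]]);print('mat',P.mean(0),P[:,:2].round(3).tolist(),cv2.minAreaRect(P[:,:2].astype(np.float32)))
P=np.array([plane('scene',s(p),.016) for p in [(110,122),(163,95),(193,125),(141,152)]]);print('plate',P.mean(0),P[:,:2].round(3).tolist())
print(plane('scene',s((143,62)),.129))
go([.405,-.389,.25],-11.5)
"
```

```text
mat [ 0.40191896 -0.38922549  0.004     ] [[0.449, -0.454], [0.336, -0.433], [0.356, -0.323], [0.467, -0.347]] ((0.40232449769973755, -0.3886215090751648), (0.1119532361626625, 0.11568886041641235), 79.34330749511719)
plate [ 0.41172404 -0.3787064   0.016     ] [[0.457, -0.424], [0.36, -0.416], [0.368, -0.333], [0.461, -0.342]]
[ 0.40687109 -0.38341447  0.129     ]
pos [ 0.5846 -0.2486  0.2291] travel [-0.1939  0.1199 -0.0208] turn [ 0.04 -0.02 17.79] F [-0.7  1.   0. ] w 60.3
```

>>> step_arm(
  commands=[
    {"travel":[-0.195,0.121,-0.02],"turn":[0,0,17.8]},
    {"travel":[-0.195,0.121,-0.02],"turn":[0,0,17.8]},
    {"travel":[-0.195,0.121,-0.02],"turn":[0,0,17.8]},
    {"travel":[-0.195,0.121,-0.02],"turn":[0,0,17.8]},
    {"travel":[-0.195,0.121,-0.02],"turn":[0,0,17.8]},
  ],
  gripper=1.0,
)

```text
time: 35.6
position: [0.4037, -0.3904, 0.2494]
tool_rot: [3.125, -0.31, -0.0]
ft_force: [-0.3, -1.2, -0.2]
grip_width: 0.987
grip_force: 0.0
```

>>> step_arm(
  commands=[
    {"travel":[0,0,0],"turn":[0,0,0]},
    {"travel":[0,0,0],"turn":[0,0,0]},
    {"travel":[0,0,0],"turn":[0,0,0]},
  ],
)

```text
time: 35.9
position: [0.4078, -0.3867, 0.2488]
tool_rot: [-3.126, 0.302, -0.002]
ft_force: [-0.2, 0.2, 0.1]
grip_width: 1.002
grip_force: 0.0
```

```bash
python3 -c "
from h import *
go([.405,-.389,.09],-11.5)
cv2.imwrite('pics/w10.png',ctrl.get_image('wrist')[:,:,::-1])"
```

```text
pos [ 0.4078 -0.3867  0.2488] travel [-0.0025  0.003   0.1588] turn [-0.05 -0.05  0.48] F [-0.2  0.2  0.1] w 87.2
```

View pics/w10.png

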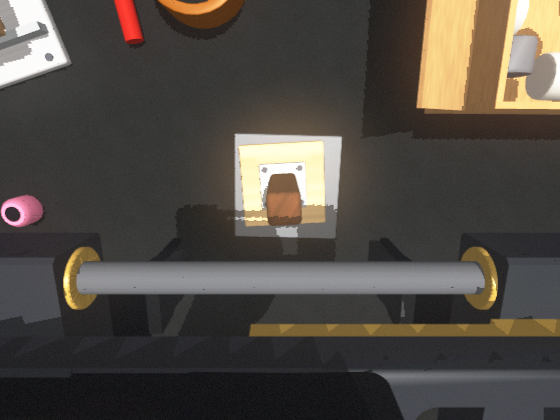

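Handle top face at about (285,208), mat corners (236,134), (342,136), (338,239) and (235,237).

```bash
python3 -c "
from h import *
s=ctrl.get_state();im=cv2.imread('pics/w10.png')
h=cv2.cvtColor(im,cv2.COLOR_BGR2HSV);m=cv2.inRange(h,(0,60,30),(14,255,160));m[:160]=0;m[235:]=0;m[:,:240]=0;m[:,340:]=0
ys,xs=np.nonzero(m);print(xs.min(),xs.max(),ys.min(),ys.max())
for r in range(ys.min(),ys.max()+1,6):
  x=xs[ys==r]; print(r,x.min() if len(x) else 0,x.max() if len(x) else 0, im[r,285])
for nm,C,z in(('mat',[(236,134),(342,136),(338,239),(235,237)],.004),('plate',[(238,145),(324,141),(326,222),(246,226)],.016)):
  P=np.array([plane('wrist',p,z,s)[:2] for p in C]);d=np.roll(P,-1,0)-P
  print(nm,P.mean(0),np.hypot(*d.T),np.degrees(np.arctan2(d[:,1],d[:,0])))
print(plane('wrist',(285,208),.129,s))
"
```

```text
266 339 173 225
173 288 290 [164 180 199]
179 270 295 [ 71  95 124]
185 268 297 [ 68  94 123]
191 268 298 [ 65  93 124]
197 266 299 [ 82 116 169]
203 266 300 [ 82 118 173]
209 267 300 [ 76 114 168]
215 267 300 [ 76 109 165]
221 268 300 [ 59  80 111]
mat [ 0.40069665 -0.39224007] [0.11688683 0.11954042 0.12207385 0.11937637] [-102.03792976  169.18745541   77.8843011   -13.30056221]
plate [ 0.40789159 -0.38861357] [0.09250665 0.0904678  0.0910698  0.09110824] [-98.35810842 172.18429585  82.02917836  -6.9144587 ]
[ 0.40871912 -0.38914395  0.129     ]
```

Tamper handle at (0.408, -0.389), yaw about -7.5°. Mat centre (0.401, -0.391).

>>> step_arm(
  commands=[
    {"travel":[0.001,0.002,0.04],"turn":[0,0,-3.5]},
    {"travel":[0.001,0.002,0.08],"turn":[0,0,-3.5]},
    {"travel":[0.001,0.002,0.12],"turn":[0,0,-3.5]},
    {"travel":[0.001,0.002,0.16],"turn":[0,0,-3.5]},
    {"travel":[0.001,0.002,0.16],"turn":[0,0,-3.5]},
  ],
)

```text
time: 36.45
position: [0.4041, -0.3866, 0.0832]
tool_rot: [-3.126, 0.207, 0.012]
ft_force: [-0.9, 1.2, -0.2]
grip_width: 1.001
grip_force: 0.0
```

>>> step_arm(
  commands=[
    {"travel":[0,0,0],"turn":[0,0,0]},
    {"travel":[0,0,0],"turn":[0,0,0]},
    {"travel":[0,0,0],"turn":[0,0,0]},
    {"travel":[0,0,0],"turn":[0,0,0]},
    {"travel":[0,0,0],"turn":[0,0,0]},
  ],
  gripper=0.1,
  force=50,
)

```text
time: 36.95
position: [0.4064, -0.3917, 0.0898]
tool_rot: [3.133, -0.213, 0.002]
ft_force: [-0.2, -0.3, 0.4]
grip_width: 0.628
grip_force: 0.0
```

>>> step_arm(
  commands=[
    {"travel":[0,0,0],"turn":[0,0,0]},
    {"travel":[0,0,0],"turn":[0,0,0]},
    {"travel":[0,0,0],"turn":[0,0,0]},
  ],
)

```text
time: 37.25
position: [0.406, -0.391, 0.0887]
tool_rot: [-3.134, 0.213, 0.0]
ft_force: [0.3, 2.9, 0.9]
grip_width: 0.357
grip_force: 1.5
```

```bash
python3 see.py .408 -.389 .09 -7.5
```

```text
pos [ 0.406  -0.391   0.0887] travel [ 0.0017 -0.0022 -0.0013] turn [-0.02  0.01 -0.29] F [0.3 2.9 0.9] w 31.1
```

>>> step_arm(
  commands=[
    {"travel":[0,0,0],"turn":[0,0,0]},
    {"travel":[0,0,0],"turn":[0,0,0]},
    {"travel":[0,0,0],"turn":[0,0,0]},
  ],
)

```text
time: 37.55
position: [0.4061, -0.3906, 0.0887]
tool_rot: [-3.134, 0.213, 0.0]
ft_force: [-0.9, 2.3, 1.1]
grip_width: 0.321
grip_force: 50.0
```

```bash
python3 see.py .408 -.389 .09 -7.5
```

```text
pos [ 0.4061 -0.3906  0.0887] travel [ 0.0016 -0.0018 -0.0013] turn [-0.04  0.02 -0.27] F [-0.9  2.3  1.1] w 27.9
```

>>> step_arm(
  commands=[
    {"travel":[0,0,-0.01],"turn":[0,0,0]},
    {"travel":[0,0,-0.03],"turn":[0,0,0]},
    {"travel":[0,0,-0.06],"turn":[0,0,0]},
    {"travel":[0,0,-0.1],"turn":[0,0,0]},
    {"travel":[0,0,-0.12],"turn":[0,0,0]},
  ],
)

```text
time: 38.05
position: [0.4068, -0.3923, 0.2122]
tool_rot: [3.131, -0.213, 0.005]
ft_force: [1.2, -0.4, -3.0]
grip_width: 0.322
grip_force: 50.0
```

>>> step_arm(
  commands=[
    {"travel":[0.02,-0.032,0],"turn":[0,0,0]},
    {"travel":[0.04,-0.064,0],"turn":[0,0,0]},
    {"travel":[0.06,-0.096,0],"turn":[0,0,0]},
    {"travel":[0.08,-0.128,0],"turn":[0,0,0]},
    {"travel":[0.1,-0.16,0],"turn":[0,0,0]},
  ],
)

```text
time: 38.55
position: [0.5271, -0.2455, 0.2087]
tool_rot: [3.133, -0.214, -0.001]
ft_force: [-0.1, -0.5, -4.6]
grip_width: 0.315
grip_force: 50.0
```

>>> step_arm(
  commands=[
    {"travel":[0.024,-0.035,0],"turn":[0,0,0]},
    {"travel":[0.048,-0.07,0],"turn":[0,0,0]},
    {"travel":[0.072,-0.105,0],"turn":[0,0,0]},
    {"travel":[0.095,-0.14,0],"turn":[0,0,0]},
    {"travel":[0.116,-0.176,0],"turn":[0,0,0]},
  ],
)

```text
time: 39.05
position: [0.6664, -0.0874, 0.2082]
tool_rot: [3.133, -0.215, -0.001]
ft_force: [0.6, -0.4, -3.9]
grip_width: 0.316
grip_force: 50.0
```

>>> step_arm(
  commands=[
    {"travel":[0,0,0],"turn":[0,0,-7]},
    {"travel":[0,0,0],"turn":[0,0,-13.9]},
    {"travel":[0,0,0],"turn":[0,0,-13.9]},
    {"travel":[0,0,0],"turn":[0,0,-13.9]},
  ],
)

```text
time: 39.45
position: [0.6653, -0.0884, 0.2083]
tool_rot: [3.137, 0.161, -0.001]
ft_force: [0.2, 0.7, -3.8]
grip_width: 0.32
grip_force: 50.0
```

```bash
python3 see.py .665 -.086 .131 6.15; python3 -c "
from h import *
b=ctrl.get_image('scene')[130:290,120:320];t=ctrl.get_image('top')[90:220,200:360]
cv2.imwrite('pics/w11.png',np.hstack([cv2.resize(b,(400,320)),cv2.resize(t,(394,320))])[:,:,::-1])"
```

```text
pos [ 0.6653 -0.0884  0.2083] travel [ 0.     -0.0025  0.0773] turn [ 0.02  0.05 -0.26] F [ 0.2  0.7 -3.8] w 27.8
```

View pics/w11.png

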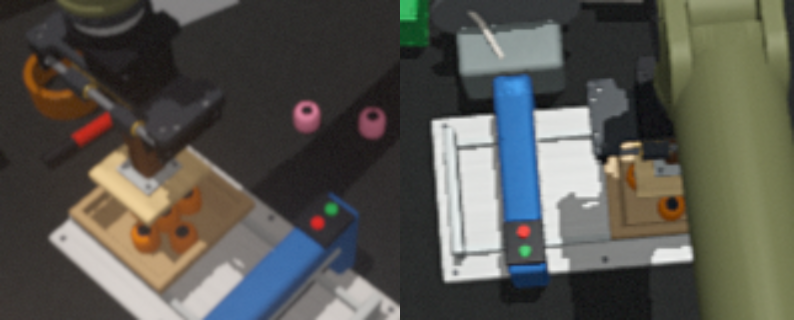

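The tamper hangs level above the tray centre. Lowering it to the plugs.

>>> step_arm(
  commands=[
    {"travel":[0,-0.002,0.03],"turn":[0,0,0]},
    {"travel":[0,-0.002,0.055],"turn":[0,0,0]},
    {"travel":[0,-0.002,0.068],"turn":[0,0,0]},
    {"travel":[0,-0.002,0.074],"turn":[0,0,0]},
    {"travel":[0,-0.002,0.074],"turn":[0,0,0]},
  ],
)

```text
time: 40.05
position: [0.6652, -0.0858, 0.1344]
tool_rot: [-3.137, -0.166, 0.001]
ft_force: [-0.1, 0.5, -4.2]
grip_width: 0.317
grip_force: 50.0
```

>>> step_arm(
  commands=[
    {"travel":[0,0,0.001],"turn":[0,0,0]},
    {"travel":[0,0,0.002],"turn":[0,0,0]},
    {"travel":[0,0,0.003],"turn":[0,0,0]},
    {"travel":[0,0,0.003],"turn":[0,0,0]},
  ],
)

```text
time: 40.45
position: [0.6655, -0.0855, 0.1321]
tool_rot: [3.137, 0.168, 0.001]
ft_force: [-0.1, 0.5, -3.5]
grip_width: 0.319
grip_force: 50.0
```

>>> step_arm(
  commands=[
    {"travel":[0,0,0.001],"turn":[0,0,0]},
    {"travel":[0,0,0.002],"turn":[0,0,0]},
    {"travel":[0,0,0.002],"turn":[0,0,0]},
  ],
)

```text
time: 40.75
position: [0.6657, -0.0855, 0.1307]
tool_rot: [3.137, 0.168, 0.001]
ft_force: [-1.4, -0.6, 1.9]
grip_width: 0.316
grip_force: 50.0
```

>>> step_arm(
  commands=[
    {"travel":[0,0,0.001],"turn":[0,0,0]},
    {"travel":[0,0,0.002],"turn":[0,0,0]},
    {"travel":[0,0,0.002],"turn":[0,0,0]},
  ],
)

```text
time: 41.05
position: [0.6658, -0.0855, 0.1307]
tool_rot: [3.136, 0.167, 0.002]
ft_force: [-4.3, 0.3, 11.7]
grip_width: 0.319
grip_force: 50.0
```

>>> step_arm(
  commands=[
    {"travel":[0,0,0.001],"turn":[0,0,0]},
    {"travel":[0,0,0.0015],"turn":[0,0,0]},
    {"travel":[0,0,0.0015],"turn":[0,0,0]},
    {"travel":[0,0,0.0015],"turn":[0,0,0]},
    {"travel":[0,0,0.0015],"turn":[0,0,0]},
  ],
)

```text
time: 41.55
position: [0.6658, -0.0854, 0.1306]
tool_rot: [3.136, 0.167, 0.002]
ft_force: [-7.5, -1.1, 17.7]
grip_width: 0.321
grip_force: 50.0
```

>>> step_arm(
  commands=[
    {"travel":[0,0,0],"turn":[0,0,0]},
    {"travel":[0,0,0],"turn":[0,0,0]},
    {"travel":[0,0,0],"turn":[0,0,0]},
    {"travel":[0,0,0],"turn":[0,0,0]},
    {"travel":[0,0,0],"turn":[0,0,0]},
  ],
)

```text
time: 42.05
position: [0.6658, -0.0854, 0.1307]
tool_rot: [3.136, 0.167, 0.003]
ft_force: [-6.8, 0.1, 18.2]
grip_width: 0.319
grip_force: 50.0
```

>>> step_arm(
  commands=[
    {"travel":[0,0,-0.005],"turn":[0,0,0]},
    {"travel":[0,0,-0.02],"turn":[0,0,0]},
    {"travel":[0,0,-0.05],"turn":[0,0,0]},
    {"travel":[0,0,-0.085],"turn":[0,0,0]},
    {"travel":[0,0,-0.085],"turn":[0,0,0]},
  ],
)

```text
time: 42.55
position: [0.6685, -0.085, 0.2171]
tool_rot: [3.136, 0.168, 0.015]
ft_force: [1.7, 0.3, -2.3]
grip_width: 0.318
grip_force: 50.0
```

```bash
python3 see.py .401 -.391 .21 -11.5
```

```text
pos [ 0.6685 -0.085   0.2171] travel [-0.2987  0.2758  0.0047] turn [ 1.000e-02 -5.700e-01  1.762e+01] F [ 1.7  0.3 -2.3] w 27.7
```

>>> step_arm(
  commands=[
    {"travel":[-0.03,0.028,0],"turn":[0,0,0]},
    {"travel":[-0.06,0.055,0],"turn":[0,0,0]},
    {"travel":[-0.09,0.083,0],"turn":[0,0,0]},
    {"travel":[-0.12,0.11,0],"turn":[0,0,0]},
    {"travel":[-0.15,0.138,0],"turn":[0,0,0]},
  ],
)

```text
time: 43.05
position: [0.5292, -0.2395, 0.21]
tool_rot: [-3.136, -0.168, 0.002]
ft_force: [-0.1, -0.9, -3.7]
grip_width: 0.318
grip_force: 50.0
```

>>> step_arm(
  commands=[
    {"travel":[-0.03,0.028,0],"turn":[0,0,0]},
    {"travel":[-0.06,0.055,0],"turn":[0,0,0]},
    {"travel":[-0.09,0.083,0],"turn":[0,0,0]},
    {"travel":[-0.12,0.11,0],"turn":[0,0,0]},
    {"travel":[-0.147,0.138,0],"turn":[0,0,0]},
  ],
)

```text
time: 43.55
position: [0.3975, -0.3924, 0.2102]
tool_rot: [-3.137, -0.167, 0.002]
ft_force: [0.1, -0.1, -4.2]
grip_width: 0.326
grip_force: 50.0
```

>>> step_arm(
  commands=[
    {"travel":[0,0,0],"turn":[0,0,7]},
    {"travel":[0,0,0],"turn":[0,0,14]},
    {"travel":[0,0,0.04],"turn":[0,0,17.6]},
    {"travel":[0,0,0.07],"turn":[0,0,17.6]},
    {"travel":[0,0,0.07],"turn":[0,0,17.6]},
  ],
)

```text
time: 44.05
position: [0.3962, -0.3887, 0.1358]
tool_rot: [-3.119, 0.313, 0.012]
ft_force: [-1.7, 0.3, -4.1]
grip_width: 0.323
grip_force: 50.0
```

```bash
python3 see.py .401 -.391 .089 -11.5
```

```text
pos [ 0.3962 -0.3887  0.1358] travel [0.0056 0.0016 0.0468] turn [-0.37  0.49  0.04] F [-1.7  0.3 -4.1] w 28.1
```

>>> step_arm(
  commands=[
    {"travel":[0.003,0.001,0.02],"turn":[0,0,0]},
    {"travel":[0.003,0.001,0.035],"turn":[0,0,0]},
    {"travel":[0.003,0.001,0.042],"turn":[0,0,0]},
    {"travel":[0.003,0.001,0.042],"turn":[0,0,0]},
    {"travel":[0.003,0.001,0.042],"turn":[0,0,0]},
  ],
)

```text
time: 44.55
position: [0.4025, -0.3934, 0.0999]
tool_rot: [3.125, -0.314, 0.001]
ft_force: [-0.1, 0.5, -3.9]
grip_width: 0.32
grip_force: 50.0
```

```bash
python3 see.py .401 -.391 .0885 -11.5
```

```text
pos [ 0.4025 -0.3934  0.0999] travel [-0.0019 -0.0021  0.0114] turn [ 0.03 -0.04  0.02] F [-0.1  0.5 -3.9] w 27.8
```

>>> step_arm(
  commands=[
    {"travel":[-0.001,-0.002,0.004],"turn":[0,0,0]},
    {"travel":[-0.001,-0.002,0.008],"turn":[0,0,0]},
    {"travel":[-0.001,-0.002,0.01],"turn":[0,0,0]},
    {"travel":[-0.001,-0.002,0.011],"turn":[0,0,0]},
    {"travel":[-0.001,-0.002,0.011],"turn":[0,0,0]},
  ],
)

```text
time: 45.05
position: [0.4016, -0.391, 0.0887]
tool_rot: [3.126, -0.314, -0.001]
ft_force: [-1.1, 2.0, 1.4]
grip_width: 0.323
grip_force: 50.0
```

>>> step_arm(
  commands=[
    {"travel":[0,0,0.0005],"turn":[0,0,0]},
    {"travel":[0,0,0.001],"turn":[0,0,0]},
  ],
)

```text
time: 45.25
position: [0.4018, -0.391, 0.0886]
tool_rot: [3.125, -0.314, -0.001]
ft_force: [-2.4, 2.7, 10.6]
grip_width: 0.32
grip_force: 50.0
```

Contact. Releasing the tamper on its mat, then going behind the tray.

>>> step_arm(
  commands=[
    {"travel":[0,0,-0.001],"turn":[0,0,0]},
    {"travel":[0,0,-0.001],"turn":[0,0,0]},
    {"travel":[0,0,-0.001],"turn":[0,0,0]},
    {"travel":[0,0,-0.001],"turn":[0,0,0]},
    {"travel":[0,0,-0.001],"turn":[0,0,0]},
  ],
  gripper=1.0,
)

```text
time: 45.75
position: [0.4016, -0.3911, 0.0881]
tool_rot: [3.126, -0.314, 0.0]
ft_force: [-0.0, 0.3, 0.1]
grip_width: 0.689
grip_force: 0.0
```

>>> step_arm(
  commands=[
    {"travel":[0,0,-0.03],"turn":[0,0,0]},
    {"travel":[0,0,-0.07],"turn":[0,0,0]},
    {"travel":[0,0,-0.12],"turn":[0,0,0]},
    {"travel":[0,0,-0.17],"turn":[0,0,0]},
    {"travel":[0,0,-0.17],"turn":[0,0,0]},
  ],
)

```text
time: 46.25
position: [0.4049, -0.3933, 0.2661]
tool_rot: [3.117, -0.313, 0.016]
ft_force: [0.8, -0.7, 0.1]
grip_width: 0.99
grip_force: 0.0
```

>>> step_arm(
  commands=[
    {"travel":[0.12,-0.08,0],"turn":[0,0,-42.5]},
    {"travel":[0.12,-0.08,0],"turn":[0,0,-42.5]},
    {"travel":[0.12,-0.08,0],"turn":[0,0,-42.5]},
    {"travel":[0.12,-0.08,0],"turn":[0,0,-42.5]},
    {"travel":[0.12,-0.08,0],"turn":[0,0,-42.5]},
  ],
  gripper=0.6,
)

```text
time: 46.75
position: [0.5368, -0.3344, 0.2571]
tool_rot: [-3.021, -0.855, -0.001]
ft_force: [-1.0, -1.4, -0.4]
grip_width: 0.651
grip_force: 0.0
```

>>> step_arm(
  commands=[
    {"travel":[0,0,0],"turn":[0,0,-42.5]},
    {"travel":[0,0,0],"turn":[0,0,-42.5]},
    {"travel":[0,0,0],"turn":[0,0,-42.5]},
    {"travel":[0,0,0],"turn":[0,0,-42.5]},
    {"travel":[0,0,0],"turn":[0,0,-42.5]},
  ],
)

```text
time: 47.25
position: [0.5351, -0.3365, 0.2575]
tool_rot: [-2.511, -1.887, 0.0]
ft_force: [0.4, -0.2, -0.0]
grip_width: 0.599
grip_force: 0.0
```

```bash
python3 see.py .6755 -.19 .2 96.15;python3 -c "
from h import *
b=ctrl.get_image('scene')[60:290,110:320];t=ctrl.get_image('top')[90:300,200:460]
cv2.imwrite('pics/w12.png',np.hstack([cv2.resize(b,(383,420)),cv2.resize(t,(415,335)) if 0 else cv2.resize(t,(415,420))])[:,:,::-1])"
```

```text
pos [ 0.5351 -0.3365  0.2575] travel [0.1798 0.0942 0.0575] turn [-2.000e-02 -1.000e-02 -2.228e+01] F [ 0.4 -0.2 -0. ] w 52.1
```

View pics/w12.png

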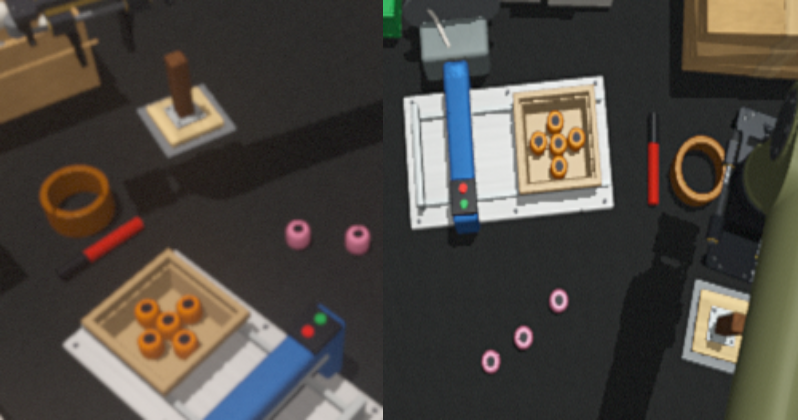

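Tamper stands upright, centred on its mat, and the plugs lie level. Moving behind the tray.

>>> step_arm(
  commands=[
    {"travel":[0.18,0.094,0.05],"turn":[0,0,-22.3]},
    {"travel":[0.18,0.094,0.05],"turn":[0,0,-22.3]},
    {"travel":[0.18,0.094,0.05],"turn":[0,0,-22.3]},
    {"travel":[0.18,0.094,0.05],"turn":[0,0,-22.3]},
    {"travel":[0.18,0.094,0.05],"turn":[0,0,-22.3]},
  ],
)

```text
time: 47.85
position: [0.6786, -0.1818, 0.2058]
tool_rot: [-2.095, -2.334, -0.006]
ft_force: [-0.0, 1.5, -0.5]
grip_width: 0.598
grip_force: 0.0
```

>>> step_arm(
  commands=[
    {"travel":[0,0,0],"turn":[0,0,0]},
    {"travel":[0,0,0],"turn":[0,0,0]},
    {"travel":[0,0,0],"turn":[0,0,0]},
  ],
)

```text
time: 48.15
position: [0.6756, -0.1935, 0.2086]
tool_rot: [2.11, 2.325, -0.002]
ft_force: [0.1, 0.3, -0.4]
grip_width: 0.597
grip_force: 0.0
```

```bash
python3 see.py .6755 -.19 .063 96.15
```

```text
pos [ 0.6756 -0.1935  0.2086] travel [0.0038 0.0003 0.1456] turn [-0.01  0.11 -0.6 ] F [ 0.1  0.3 -0.4] w 51.9
```

>>> step_arm(
  commands=[
    {"travel":[0,0,0.05],"turn":[0,0,-0.6]},
    {"travel":[0,0,0.1],"turn":[0,0,-0.6]},
    {"travel":[0,0,0.13],"turn":[0,0,-0.6]},
    {"travel":[0,0,0.145],"turn":[0,0,-0.6]},
    {"travel":[0,0,0.145],"turn":[0,0,-0.6]},
  ],
)

```text
time: 48.65
position: [0.6746, -0.1924, 0.0615]
tool_rot: [-2.095, -2.338, 0.003]
ft_force: [-0.1, 0.2, -0.1]
grip_width: 0.599
grip_force: 0.0
```

>>> step_arm(
  commands=[
    {"travel":[0.004,0,0],"turn":[0,0,0]},
    {"travel":[0.01,0,0],"turn":[0,0,0]},
    {"travel":[0.016,0,0],"turn":[0,0,0]},
    {"travel":[0.02,0,0],"turn":[0,0,0]},
    {"travel":[0.024,0,0],"turn":[0,0,0]},
  ],
)

```text
time: 49.15
position: [0.6744, -0.167, 0.0644]
tool_rot: [2.092, 2.34, -0.0]
ft_force: [1.7, -1.9, 2.1]
grip_width: 0.6
grip_force: 1.1
```

>>> step_arm(
  commands=[
    {"travel":[0.006,0,0],"turn":[0,0,0]},
    {"travel":[0.014,0,0],"turn":[0,0,0]},
    {"travel":[0.024,0,0],"turn":[0,0,0]},
    {"travel":[0.034,0,0],"turn":[0,0,0]},
    {"travel":[0.042,0,0],"turn":[0,0,0]},
  ],
)

```text
time: 49.65
position: [0.6687, -0.1232, 0.0632]
tool_rot: [-2.092, -2.343, -0.0]
ft_force: [-0.1, -1.7, 0.8]
grip_width: 0.601
grip_force: 1.0
```

```bash
python3 see.py .655 .0015 .063 96.15; python3 -c "
from h import *
b=ctrl.get_image('scene')[130:330,120:330]
cv2.imwrite('pics/w13.png',cv2.resize(b,(630,600),interpolation=cv2.INTER_CUBIC)[:,:,::-1])"
```

```text
pos [ 0.6687 -0.1232  0.0632] travel [0.1255 0.0005 0.0002] turn [-0.01 -0.03  0.34] F [-0.1 -1.7  0.8] w 52.3
```

View pics/w13.png

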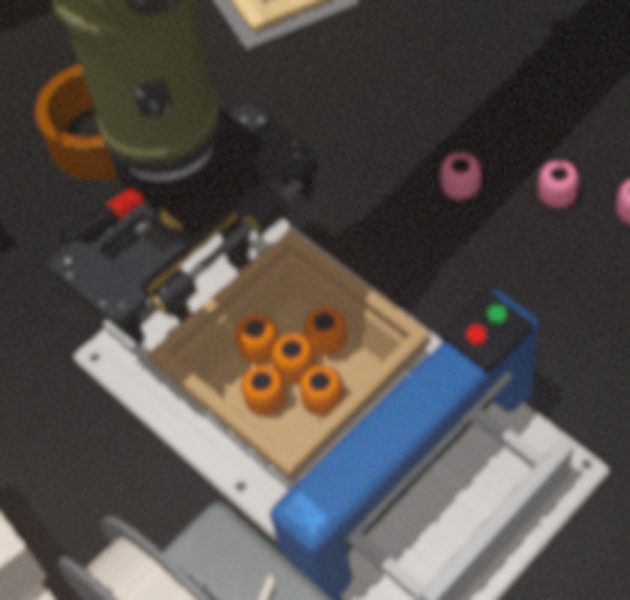

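The tray slides squarely, with the plugs standing level. I have also passed the limit of 14 viewed pictures (this was the 17th), so from here I'll only use numbers.

>>> step_arm(
  commands=[
    {"travel":[0.008,0,0],"turn":[0,0,0]},
    {"travel":[0.018,0,0],"turn":[0,0,0]},
    {"travel":[0.029,0,0],"turn":[0,0,0]},
    {"travel":[0.04,0,0],"turn":[0,0,0]},
    {"travel":[0.05,0,0],"turn":[0,0,0]},
  ],
)

```text
time: 50.2
position: [0.663, -0.0736, 0.063]
tool_rot: [-2.092, -2.343, -0.0]
ft_force: [-0.6, -2.0, -0.3]
grip_width: 0.594
grip_force: 0.7
```

>>> step_arm(
  commands=[
    {"travel":[0.01,0,0],"turn":[0,0,0]},
    {"travel":[0.02,0,0],"turn":[0,0,0]},
    {"travel":[0.03,0,0],"turn":[0,0,0]},
    {"travel":[0.04,0,0],"turn":[0,0,0]},
    {"travel":[0.048,0,0],"turn":[0,0,0]},
  ],
)

```text
time: 50.7
position: [0.6578, -0.0263, 0.0631]
tool_rot: [-2.093, -2.343, -0.0]
ft_force: [-0.1, -0.8, -0.9]
grip_width: 0.602
grip_force: 0.5
```

>>> step_arm(
  commands=[
    {"travel":[0.005,0,0],"turn":[0,0,0]},
    {"travel":[0.01,0,0],"turn":[0,0,0]},
    {"travel":[0.014,0,0],"turn":[0,0,0]},
    {"travel":[0.017,0,0],"turn":[0,0,0]},
  ],
)

```text
time: 51.1
position: [0.6562, -0.0106, 0.0632]
tool_rot: [2.094, 2.342, -0.0]
ft_force: [-0.2, -1.2, -1.1]
grip_width: 0.601
grip_force: 0.6
```

```bash
python3 see.py .655 .0015 .063 96.15
```

```text
pos [ 0.6562 -0.0106  0.0632] travel [0.0122 0.0002 0.0002] turn [0.   0.01 0.26] F [-0.2 -1.2 -1.1] w 52.3
```

>>> step_arm(
  commands=[
    {"travel":[0.002,0,0],"turn":[0,0,0]},
    {"travel":[0.004,0,0],"turn":[0,0,0]},
    {"travel":[0.006,0,0],"turn":[0,0,0]},
    {"travel":[0.008,0,0],"turn":[0,0,0]},
  ],
)

```text
time: 51.5
position: [0.6553, -0.0028, 0.0632]
tool_rot: [2.094, 2.342, -0.0]
ft_force: [0.4, -1.0, -1.3]
grip_width: 0.6
grip_force: 0.6
```

>>> step_arm(
  commands=[
    {"travel":[0.001,0,0],"turn":[0,0,0]},
    {"travel":[0.002,0,0],"turn":[0,0,0]},
    {"travel":[0.003,0,0],"turn":[0,0,0]},
    {"travel":[0.003,0,0],"turn":[0,0,0]},
  ],
)

```text
time: 51.9
position: [0.6548, 0.0005, 0.0632]
tool_rot: [-2.093, -2.343, -0.0]
ft_force: [0.1, 0.1, 0.3]
grip_width: 0.603
grip_force: 0.4
```

>>> step_arm(
  commands=[
    {"travel":[0.001,0,0],"turn":[0,0,0]},
    {"travel":[0.002,0,0],"turn":[0,0,0]},
    {"travel":[0.003,0,0],"turn":[0,0,0]},
    {"travel":[0.003,0,0],"turn":[0,0,0]},
  ],
)

```text
time: 52.3
position: [0.6546, 0.001, 0.0632]
tool_rot: [2.094, 2.339, -0.004]
ft_force: [-0.3, -4.5, 1.3]
grip_width: 0.6
grip_force: 2.6
```

>>> step_arm(
  commands=[
    {"travel":[0.001,0,0],"turn":[0,0,0]},
    {"travel":[0.002,0,0],"turn":[0,0,0]},
    {"travel":[0.002,0,0],"turn":[0,0,0]},
  ],
)

```text
time: 52.6
position: [0.6544, 0.0011, 0.0632]
tool_rot: [2.095, 2.337, -0.007]
ft_force: [-1.0, -7.3, 3.0]
grip_width: 0.598
grip_force: 3.9
```

Stopped firmly at the predicted position. Backing away and checking numerically.

>>> step_arm(
  commands=[
    {"travel":[-0.01,0,0],"turn":[0,0,0]},
    {"travel":[-0.04,0,0],"turn":[0,0,0]},
    {"travel":[-0.08,0,0],"turn":[0,0,0]},
    {"travel":[-0.12,0,0],"turn":[0,0,0]},
    {"travel":[-0.14,0,0],"turn":[0,0,0]},
  ],
)

```text
time: 53.1
position: [0.6703, -0.1384, 0.0629]
tool_rot: [2.098, 2.337, -0.0]
ft_force: [-0.2, -0.6, 0.2]
grip_width: 0.603
grip_force: 0.0
```

>>> step_arm(
  commands=[
    {"travel":[0,0,-0.05],"turn":[0,0,0]},
    {"travel":[0,0,-0.1],"turn":[0,0,0]},
    {"travel":[0,0,-0.15],"turn":[0,0,0]},
    {"travel":[0,0,-0.2],"turn":[0,0,0]},
    {"travel":[0,0,-0.24],"turn":[0,0,0]},
  ],
)

```text
time: 53.6
position: [0.6706, -0.1324, 0.3067]
tool_rot: [2.091, 2.343, 0.006]
ft_force: [1.3, -1.0, -0.1]
grip_width: 0.6
grip_force: 0.0
```

>>> step_arm(
  commands=[
    {"travel":[0.08,0,0],"turn":[0,0,0]},
    {"travel":[0.08,0,0],"turn":[0,0,0]},
    {"travel":[0.08,0,0],"turn":[0,0,0]},
    {"travel":[0.08,0,0],"turn":[0,0,0]},
  ],
)

```text
time: 54.0
position: [0.661, -0.0525, 0.3034]
tool_rot: [2.09, 2.346, 0.001]
ft_force: [-0.1, -0.9, 0.0]
grip_width: 0.598
grip_force: 0.0
```

```bash
python3 -c "
from h import *
o=np.array([.6559,-.0049]);a=np.radians(6.15);X=np.array([np.cos(a),np.sin(a)]);Y=np.array([-X[1],X[0]])
s=ctrl.get_state();print(s['position'])
bf=lambda p:np.array([(p[:2]-o)@X,(p[:2]-o)@Y]).round(4)
for n in('wrist','top','scene'):
  im=ctrl.get_image(n)
  for c,q in orange(im,lo=(6,150,60),amin=40,amax=4000):
    p=plane(n,c,.04,s)
    if abs(bf(p)).max()<.2:print(n,'plug',c,q,bf(p))
  if n!='scene':
    m=cv2.inRange(cv2.cvtColor(im,cv2.COLOR_RGB2HSV),(10,50,90),(25,190,255))
    k,l,st,ce=cv2.connectedComponentsWithStats(m)
    for i in range(1,k):
      p=plane(n,ce[i],.064,s)
      if st[i,4]>100 and abs(bf(p)).max()<.2:
        ys,xs=np.nonzero(l==i); pts=np.array([bf(plane(n,(x,y),.064,s)) for x,y in zip(xs[::7],ys[::7])]);print(n,'tray part',st[i],pts.min(0),pts.max(0))
"
```

```text
[ 0.66104821 -0.05251426  0.30343021]
wrist plug [280.7, 9.4] [269, 5, 25, 9, 152] [0.0009 0.1363]
wrist plug [279.9, 88.6] [266, 73, 29, 32, 519] [0.0007 0.0563]
wrist tray part [ 205    0  147   15 1813] [-0.0746  0.1256] [0.0715 0.1384]
wrist tray part [ 208   72  141   53 6579] [-0.0741  0.0183] [0.0718 0.0703]
wrist tray part [142 249  12  60 279] [-0.1642 -0.2021] [-0.1484 -0.1264]
wrist tray part [407 248  13  61 316] [ 0.1519 -0.201 ] [ 0.1708 -0.1228]
top plug [236.6, 167.8] [233, 161, 8, 13, 57] [-0.0066  0.1272]
top plug [262.5, 165.1] [258, 160, 10, 12, 94] [-0.0054  0.0514]
top tray part [256 138  21  53 782] [-0.0809  0.0167] [0.0665 0.0668]
top tray part [222 141  20  53 801] [-0.082   0.1158] [0.0665 0.1623]
scene plug [268.1, 292.9] [259, 284, 18, 19, 226] [0.0028 0.1245]
```

```bash
python3 -c "
from bench import ctrl
print(ctrl.close_job())"
```

```text
the job is handed in; nothing more can be done
None
```

The job is handed in: the tray with all five orange plugs is home against the backstop and the tamper is back upright on its mat, but the hand-in gave no verdict and I viewed 17 pictures, over the limit of 14.

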